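# Clear up after the pot-painting class: move the bottle aside and build the box column

## Task

Slide the tall white bottle along the table, upright and without lifting it, out of the long taped rectangle and into the taped square. Then stack the three closed boxes in one column in the rectangle, largest at the bottom and smallest on top: the bottom one inside the tape and lined up with it, each next one centred and square on the one below, set down gently, not dropped. Leave the other things on the table where they are, and let go of everything.

Things in the scene. Friction and masses are not known exactly. Their poses are not given: they have to be found in the camera images.
- bottle: tall round white plastic bottle, paper label, capped: body 72 mm across up to 140 mm, shoulder, then a cap 50 mm across, 190 mm tall overall, about 0.5 kg (35 percent either way). Origin: centre of its base, z up. Starts standing inside the taped rectangle. It topples if pushed high up; pushed within about 25 mm of the table it slides
- carton: largest box: closed brown cardboard carton with a paper strip along the top, 130 x 64 x 56 mm (x, y, z), about 0.35 kg (30 percent either way). Origin: centre of its underside, x along its long side. The three boxes lie flat, long sides within 0.3 rad of world x, in three swapped places to the robot's right
- case: middle box: closed wooden case, 112 x 58 x 44 mm (x, y, z), dark lid line and flush brass clasp, about 0.25 kg (30 percent either way). Origin: centre of its underside, x along its long side
- tin: smallest box: closed bare steel tin, 92 x 50 x 34 mm (x, y, z), about 0.18 kg (30 percent either way). Origin: centre of its underside, x along its long side
- stack_mark: long rectangle outlined in green masking tape on the table (flat, no height): 170 x 104 mm inside (x, y), tape 14 mm wide. Origin: its centre on the table, x along its long side, within 0.25 rad of world x. It and the square are swapped in some starts
- bottle_mark: square outlined in the same green tape (flat, no height): 130 x 130 mm inside, tape 14 mm wide. Origin: its centre on the table, sides along its x and y
- pot: bystander: white flower pot, 92 mm across the rim, 80 mm tall; origin at the centre of its base
- empty_can: bystander: empty open steel can, 72 mm across, 95 mm tall; origin at the centre of its base
- jar_a: bystander: small white jar, 54 mm across, 70 mm tall, near the boxes; origin at the centre of its base
- jar_b: bystander: small white jar, 50 mm across, 60 mm tall, far side; origin at the centre of its base
- paintbrush: bystander: flat paintbrush lying down, 175 mm long, 28 mm wide, 10 mm high; origin on the table where handle meets ferrule, x towards the bristles
- wood_tile: bystander: flat wooden tile, 90 x 90 x 12 mm; origin at the centre of its underside
- sanding_block: bystander: cork sanding block, 90 x 45 x 28 mm; origin at the centre of its underside

How it is judged:
By the outcome, as a careful person would: the job done as asked, in the order asked, and still so for the second after the job is handed in, with the robot touching nothing.
It also fails if it takes over 72 s, if anything falls off the work surface, if the arm or the gripper's body presses on something with over 40 N, if the wrist force passes 120 N, or if a joint passes its speed limit or range.

## Robot

A 7-joint arm with a two-finger parallel gripper is mounted at the origin on the work surface. World frame = base frame: x ahead of the robot, y to its left, z up, the work surface at z = 0. Lengths are in m, angles in rad, forces in N, time in s.
With the tool pointing down it reaches from about 0.35 to 0.9 m from the base axis. Payload 8.1 kg.
Tool frame: the origin (TCP) lies between the finger pads; the fingertips stand 8 mm ahead of it and the grasp point (between the pads) lies 11 mm behind it (arm.tcp_to_tips is the distance from the TCP to the fingertips, in m); z points along the fingers, x is the direction in which the jaws open and shut, and the axes are right-handed (so a half turn about z gives the same grasp; the last joint's range is limited). The gripper opens to 92 mm and grips with 3 to 60 N. Pads are 19 mm wide; open, the fingers measure 130 mm over their backs; the gripper's body (75 mm by 190 mm) begins 47 mm behind the grasp point.
Start: joints at [-1.255, 0.434, 0.025, 1.573, -0.012, 1.134, -0.075], TCP at [0.254, 0.571, 0.235] pointing down, gripper open.
Joint ranges: [-2.62, 2.62], [-0.44, 2.09], [-1.27, 1.32], [0.08, 2.57], [-1.32, 4.46], [0.12, 2], [-2.74, 2.74]. Speed limits (rad/s): [2.22, 2.22, 3.01, 3.01, 3.14, 3.14, 3.14].

## Interface

Orientations are given as a rotation vector (axis times angle).
In Python, from cell import arm, eyes gives the robot as it stands.
- The arm moves only by the tool play_rows, never from a script. Its argument "rows" is a list of rows, each a list of 3 entries, a list of its own where there are three numbers: the shift along the tool's x, y, z each as a share of 50 cm, from -1 to 1, then the turn, a rotation vector about the tool's x, y, z each as a share of 60 degrees, from -1 to 1, then the opening, from -1 (shut) to 1 (fully open), so that 0 is half open. In form: [[[dx, dy, dz], [ax, ay, az], grip], ...]. A call has 1 to 10 rows; each row is the pose to reach, as a shift and turn from the pose commanded when the call began, along the tool's axes at that moment; what a row does not reach only later rows make up. A row lasts 1/10 s, in which the tool goes at most 50 mm and 8.59 degrees, less where a joint would pass 70% of its speed; a pose out of reach is approached as far as the arm can. A call with a number of a shift or a turn outside -1 to 1 is refused whole. A call with a gripper value outside its range is refused whole. The fingers move at their own pace and stop on an object; "newtons" is the grip in N (left out, the last holds). Time passes only in rows, so rows that repeat a pose let the fingers close. It gives the time, the measured TCP pose, the force and the opening at its end, in the units of the state.
- arm.observe(): the state, without advancing time (a new reading comes with each control period).
- eyes.get_image(name): name is "side" or "top" or "wrist"; returns (picture, depth): 420x560x3 uint8, red, green, blue; 420x560 float32, m along the optical axis (not along the pixel's ray), 0 where there is no reading.
- eyes.get_calibration(name): a dict with "intrinsics" (3x3 intrinsics, pixels), "R" (3x3) and "t" (3): a world point X has camera coordinates R X + t. Camera axes: x right, y down, z forward; pixel columns grow to the right and rows downward; lengths in m; the calibration is good to about 2 mm. A picture is of the moment at which its call begins: read the wrist's pose just before it. get_calibration takes no time and is no camera call; for the wrist camera it gives the pose at the moment of the call.
- arm.sign_off(): hands the job in, once; it reports no verdict.
The state is a dict: "clock": time; "joints": joint angles; "dq": joint speeds; "joint_efforts": joint torques, N m; "position": TCP position; "ee_rot": TCP orientation; "force": force on the tool from outside, world axes, zero at the start; "ft_torque": the same for the moment, N m; "width": opening from 0.0 (shut) to 1.0 (fully open).
Only numpy, scipy, OpenCV 4.12 (cv2) and the standard library are available. Lean on these libraries where they do the work, as an engineer would, in place of code of your own. Each camera call takes 0.05 s, during which the arm holds its last target.

## Working session

There is one attempt and no reset: what is moved stays moved. The work goes in short steps, Python scripts to look and compute and a tool call to move; the robot and the scene stay as the last step left them, time stands still between calls to the robot, and variables do not carry over. Pictures are saved under pics/ and viewed, and the job is handed in when it is done.

Besides the shell and the picture viewer there is one more tool, called as name(argument=value, ...) on one line, values as JSON. play_rows: Moves the arm, as the interface text tells. Its arguments: {"type":"object","properties":{"rows":{"type":"array","items":{"type":"array"}},"newtons":{"type":"number"}},"required":["rows"]}

```bash
ls; mkdir -p pics
python3 - <<'E'
from cell import arm, eyes
import cv2, numpy as np
print(arm.observe()); print(arm.tcp_to_tips)
for n in ("side","top"):
    p,d=eyes.get_image(n); cv2.imwrite(f"pics/{n}0.png",p[:,:,::-1]); np.savez(f"{n}0.npz",p=p,d=d)
    c=eyes.get_calibration(n); print(n,c, -np.array(c["R"]).T@c["t"])
E
```

```text
pics
{'clock': 0.0, 'joints': array([-1.25456741,  0.435219  ,  0.02497447,  1.57410179, -0.01158226,
        1.13397303, -0.0750658 ]), 'dq': array([ 9.22663942e-04, -6.03539237e-04, -3.97701768e-04,  2.00533711e-04,
        4.60953323e-04,  3.41535949e-05, -6.85266663e-04]), 'joint_efforts': array([ 2.88835008e-05, -6.67855597e+01,  9.85022597e-01, -3.14459968e+01,
       -6.05361094e-02,  4.27544920e-02,  1.52232919e-04]), 'position': array([0.2540384 , 0.57050269, 0.23394563]), 'ee_rot': array([ 2.63392466e+00,  1.71052926e+00, -1.90402065e-03]), 'force': array([0.18302038, 0.25148664, 0.09170153]), 'ft_torque': array([ 0.02940698,  0.02453649, -0.0032433 ]), 'width': 1.0018162625536748}
0.008
side {'intrinsics': array([[494.31699667,   0.        , 277.73880419],
       [  0.        , 494.31699667, 200.86800573],
       [  0.        ,   0.        ,   1.        ]]), 'R': array([[-0.99482682, -0.09878628, -0.0236828 ],
       [-0.04113167,  0.60487035, -0.79526099],
       [ 0.0928859 , -0.79017285, -0.60580449]]), 't': array([0.5933881 , 0.07441812, 1.02657115])} [0.49802535 0.82477394 0.69513633]
top {'intrinsics': array([[430.75208218,   0.        , 284.02437623],
       [  0.        , 430.75208218, 205.9223101 ],
       [  0.        ,   0.        ,   1.        ]]), 'R': array([[ 0.02884988, -0.99944254, -0.01680187],
       [-0.98679773, -0.02579693, -0.15988986],
       [ 0.15936729,  0.02119285, -0.98699186]]), 't': array([-0.01880085,  0.58275017,  1.02621251])} [ 0.41205424 -0.02550557  1.10572335]
```

View pics/top0.png

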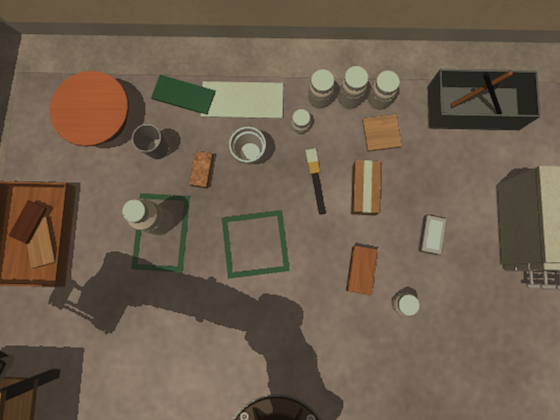

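View pics/side0.png

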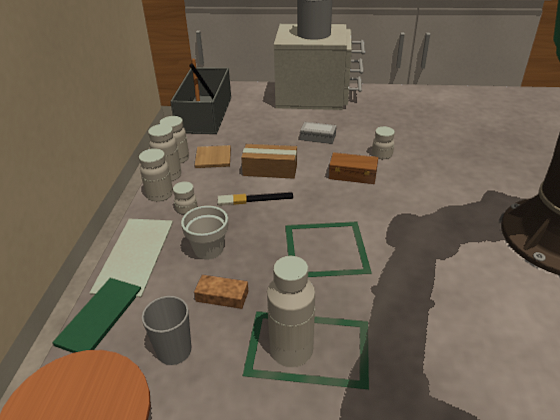

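The top view shows the bottle at about (140,213) in the rectangle, which spans (135–189, 195–269). The square is at (256,243), the carton at (367,187), the case at (363,270), the tin at (433,234), and jar_a at (407,304). I'll measure these next.

```bash
cat > h.py <<'E'
import numpy as np, cv2
from scipy.spatial.transform import Rotation as Rn
def ray(c,px,z):
    px=np.atleast_2d(np.asarray(px,float)); K=np.array(c["intrinsics"]);R=np.array(c["R"]);t=np.array(c["t"])
    o=-R.T@t; d=(np.linalg.inv(K)@np.c_[px,np.ones(len(px))].T).T@R
    s=(z-o[2])/d[:,2]; return (o+d*s[:,None])[:,:2]
def cloud(c,d):
    K=np.array(c["intrinsics"]);R=np.array(c["R"]);t=np.array(c["t"])
    v,u=np.mgrid[:d.shape[0],:d.shape[1]]
    P=np.stack([(u-K[0,2])/K[0,0]*d,(v-K[1,2])/K[1,1]*d,d],-1)
    return (P-t)@R
def rect(pts):
    (c,(w,h),a)=cv2.minAreaRect((np.asarray(pts)*1000).astype(np.float32))
    if w<h: w,h,a=h,w,a+90
    a=(a+90)%180-90
    return np.array(c)/1000,w,h,np.deg2rad(a)
E
python3 - <<'E'
from cell import eyes
from h import *
for n in ("top","side"):
    f=np.load(n+"0.npz");p,d=f["p"],f["d"];c=eyes.get_calibration(n)
    W=cloud(c,d); Z=W[...,2]; ok=d>0
    if n=="top":
        hsv=cv2.cvtColor(p,cv2.COLOR_RGB2HSV)
        g=cv2.inRange(hsv,(60,70,25),(95,255,255)); cv2.imwrite("pics/g.png",g)
        cs,_=cv2.findContours(g,cv2.RETR_EXTERNAL,cv2.CHAIN_APPROX_NONE)
        for k in cs:
            if cv2.contourArea(k)>1000: print("green",rect(ray(c,k[:,0],0.)), k[:,0].min(0),k[:,0].max(0))
    # objects: heights in band
    print(n,"table z med",np.median(Z[ok&(abs(Z)<.02)]))
    m=((Z>.008)&(Z<.3)&ok).astype(np.uint8)
    nl,L,S,C=cv2.connectedComponentsWithStats(m)
    for i in range(1,nl):
        if S[i,4]<80: continue
        q=W[L==i]; top=np.percentile(q[:,2],95); t=q[q[:,2]>top-.012]
        r=rect(t[:,:2]); print(S[i,:4],"top %.3f"%top,"c",r[0].round(3),"wh %.0f %.0f a %.3f"%r[1:], "mean",t[:,:2].mean(0).round(3))
R=Rn.from_rotvec([2.63392466e+00,1.71052926e+00,-1.904e-03]).as_matrix();print(R.round(3))
E
```

```text
green (array([0.4907941 , 0.07062108]), 154.08209228515625, 153.9673309326172, np.float64(0.15300626121318622)) [222 211] [288 277]
green (array([0.89178345, 0.2832713 ]), 159.1300048828125, 69.6422119140625, np.float64(1.3019118652317003)) [152  75] [214 113]
top table z med 0.00037151861358328817
[339  66  30  42] top 0.132 c [ 0.889 -0.169] wh 56 55 a -0.478 mean [ 0.889 -0.169]
[309  69  26  39] top 0.112 c [ 0.89 -0.09] wh 55 55 a -0.825 mean [ 0.889 -0.09 ]
[428  69 113  60] top 0.112 c [ 0.87  -0.499] wh 240 121 a 1.570 mean [ 0.873 -0.495]
[50 70 79 76] top 0.080 c [0.819 0.499] wh 199 199 a 1.387 mean [0.817 0.498]
[368  70  32  39] top 0.112 c [ 0.89 -0.25] wh 57 55 a -1.271 mean [ 0.889 -0.249]
[152  74  64  39] top 0.014 c [0.89  0.279] wh 162 72 a 1.302 mean [0.89  0.278]
[292 109  19  24] top 0.063 c [ 0.812 -0.04 ] wh 43 43 a 0.760 mean [ 0.811 -0.04 ]
[363 114  39  37] top 0.015 c [ 0.795 -0.255] wh 91 91 a 0.141 mean [ 0.794 -0.255]
[132 124  37  35] top 0.095 c [0.737 0.339] wh 72 70 a 0.684 mean [0.739 0.342]
[229 126  38  38] top 0.081 c [0.732 0.091] wh 90 90 a -
[... 1529 characters left out ...]
-0.017] wh 128 11 a 1.327 mean [ 0.071 -0.002]
[194 145  37  22] top 0.016 c [ 0.793 -0.253] wh 99 90 a -1.428 mean [ 0.792 -0.248]
[241 144  56  33] top 0.059 c [ 0.637 -0.205] wh 131 68 a -0.026 mean [ 0.637 -0.2  ]
[218 192  75  13] top 0.014 c [ 0.657 -0.084] wh 173 33 a 0.215 mean [ 0.666 -0.079]
[267 256  48 110] top 0.192 c [0.542 0.323] wh 49 49 a -1.556 mean [0.542 0.327]
[194 274  54  33] top 0.031 c [0.679 0.218] wh 91 47 a -0.120 mean [0.678 0.222]
[  0 276 151 144] top 0.080 c [0.823 0.458] wh 199 110 a 0.081 mean [0.821 0.468]
[142 296  49  68] top 0.096 c [0.737 0.341] wh 71 70 a -1.338 mean [0.738 0.341]
[[ 0.407  0.914 -0.   ]
 [ 0.914 -0.407 -0.001]
 [-0.002  0.    -1.   ]]
```

Run:
```python
import cv2
a=cv2.imread("pics/top0.png")
cv2.imwrite("pics/z1.png",cv2.resize(a[140:320,110:310],None,fx=3,fy=3,interpolation=cv2.INTER_CUBIC))
cv2.imwrite("pics/z2.png",cv2.resize(a[140:330,300:460],None,fx=3,fy=3,interpolation=cv2.INTER_CUBIC))
```

```text
(no output)
```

View pics/z1.png

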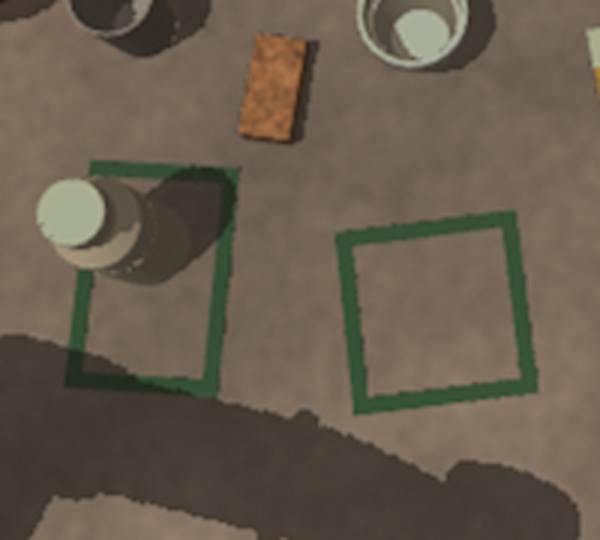

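View pics/z2.png

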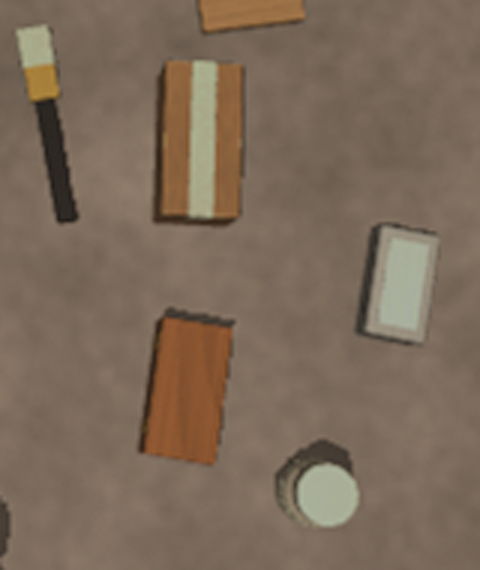

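Both views agree to within about 3 mm and match the given sizes. I'll grip the cap from above with the jaws along the slide direction and drag the bottle at constant height. First I'll write a small helper that turns a target into tool-axis shares and tracks the commanded pose.

```bash
cat > plan.py <<'E'
# pose as x y z yaw (jaw direction), tool pointing down; prints shares from commanded pose
import sys, json, numpy as np
from scipy.spatial.transform import Rotation as Rn
def mat(yaw):
    x=np.array([np.cos(yaw),np.sin(yaw),0]); z=np.array([0,0,-1.]); return np.c_[x,np.cross(z,x),z]
def shares(cur,tgt):
    R=mat(cur[3]); d=R.T@(np.array(tgt[:3])-cur[:3])/.5; a=-(tgt[3]-cur[3])/np.deg2rad(60)
    return d.round(4).tolist(), round(float(a),4)
def obs():
    from cell import arm
    s=arm.observe(); R=Rn.from_rotvec(s["ee_rot"]).as_matrix()
    print("t %.2f"%s["clock"],"pos",s["position"].round(4),"yaw %.4f"%np.arctan2(R[1,0],R[0,0]),"z",R[:,2].round(4),"F",s["force"].round(1),"w %.3f"%s["width"])
if __name__=="__main__":
    a=[float(v) for v in sys.argv[1:]]; n=len(a)//4
    P=[a[4*i:4*i+4] for i in range(n)]
    for q in P[1:]: print(q, shares(P[0],q))
    obs()
E
python3 plan.py .254 .571 .235 1.152  .30 .53 .26 1.15 .542 .321 .25 1.37
```

```text
[0.3, 0.53, 0.26, 1.15] ([-0.0375, 0.1174, -0.05], 0.0019)
[0.542, 0.321, 0.25, 1.37] ([-0.2226, 0.7296, -0.03], -0.2082)
t 0.10 pos [0.254  0.5706 0.234 ] yaw 1.1519 z [-4.0e-04 -1.3e-03 -1.0e+00] F [-0.5  0.1  0.1] w 0.997
```

play_rows(rows=[[[-0.0375,0.1174,-0.05],[0,0,0],1],[[-0.2226,0.73,-0.03],[0,0,-0.208],1],[[-0.2226,0.73,-0.03],[0,0,-0.208],1],[[-0.2226,0.73,-0.03],[0,0,-0.208],1],[[-0.2226,0.73,-0.03],[0,0,-0.208],1],[[-0.2226,0.73,-0.03],[0,0,-0.208],1],[[-0.2226,0.73,-0.03],[0,0,-0.208],1],[[-0.2226,0.73,-0.03],[0,0,-0.208],1],[[-0.2226,0.73,-0.03],[0,0,-0.208],1],[[-0.2226,0.73,-0.03],[0,0,-0.208],1]], newtons=25)

```text
clock: 1.1
position: [0.5426, 0.32, 0.2492]
ee_rot: [-2.435, -1.985, 0.002]
force: [-0.2, 1.4, -0.4]
width: 0.999
```

Run:
```python
from cell import arm, eyes
from h import *
import plan
plan.obs()
p,d=eyes.get_image("wrist"); c=eyes.get_calibration("wrist"); cv2.imwrite("pics/w1.png",p[:,:,::-1]); 
W=cloud(c,d); q=W[(d>0)&(abs(W[...,2]-.19)<.008)]; print(len(q)); 
if len(q): print(rect(q[:,:2]), q.mean(0))
p,d=eyes.get_image("side"); cv2.imwrite("pics/s1.png",p[:,:,::-1])
plan.obs()
```

```text
t 1.10 pos [0.5426 0.32   0.2492] yaw 1.3677 z [-9.e-04 -4.e-04 -1.e+00] F [-0.2  1.4 -0.4] w 0.999
4120
(array([0.54124011, 0.32160217]), 49.640281677246094, 48.76866149902344, np.float64(0.5170056542666169)) [0.54026266 0.32171937 0.18839588]
t 1.20 pos [0.5411 0.3222 0.2494] yaw 1.3716 z [-1.1e-03  5.0e-04 -1.0e+00] F [-0.2 -0.2  0.5] w 1.003
```

View pics/w1.png

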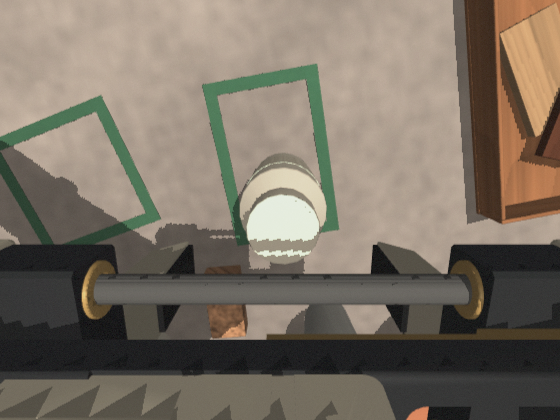

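View pics/s1.png

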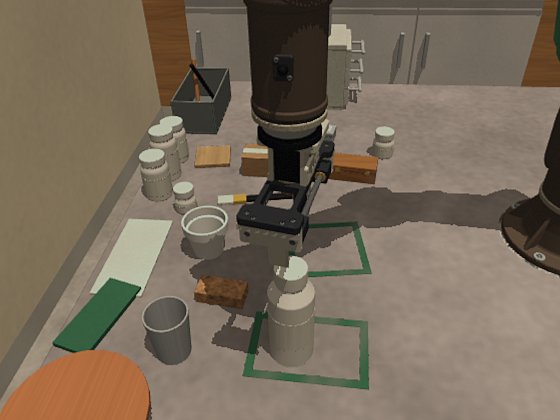

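The wrist view shows the cap at (282,228), midway between the jaws at about (135–155) and (400–430). Next I need the cap's height profile.

```bash
python3 - <<'E'
from cell import eyes
from h import *
f=np.load("side0.npz");c=eyes.get_calibration("side");W=cloud(c,f["d"]).reshape(-1,3)
m=(abs(W[:,0]-.542)<.06)&(abs(W[:,1]-.33)<.06); q=W[m]
for z in np.arange(.1,.2,.006):
    s=q[abs(q[:,2]-z)<.003]; print("%.3f"%z,len(s), (np.ptp(s[:,0])*1000).round() if len(s) else 0)
E
python3 plan.py .5415 .3215 .25 1.37 .5415 .3215 .182 1.37 .5415 .3215 .176 1.37
```

```text
0.100 112 72.0
0.106 148 72.0
0.112 109 72.0
0.118 135 71.0
0.124 129 71.0
0.130 122 70.0
0.136 128 70.0
0.142 248 70.0
0.148 304 68.0
0.154 253 58.0
0.160 123 49.0
0.166 36 46.0
0.172 100 48.0
0.178 99 49.0
0.184 102 49.0
0.190 695 49.0
0.196 28 38.0
[0.5415, 0.3215, 0.182, 1.37] ([0.0, 0.0, 0.136], -0.0)
[0.5415, 0.3215, 0.176, 1.37] ([0.0, 0.0, 0.148], -0.0)
t 1.20 pos [0.5411 0.3222 0.2494] yaw 1.3716 z [-1.1e-03  5.0e-04 -1.0e+00] F [-0.2 -0.2  0.5] w 1.003
```

play_rows(rows=[[[0,0,0.05],[0,0,0],0.6],[[0,0,0.1],[0,0,0],0.4],[[0,0,0.13],[0,0,0],0.3],[[0,0,0.146],[0,0,0],0.3],[[0,0,0.146],[0,0,0],0.25],[[0,0,0.146],[0,0,0],0.2],[[0,0,0.146],[0,0,0],0.15],[[0,0,0.146],[0,0,0],0.1]], newtons=8)

```text
clock: 2.0
position: [0.5427, 0.3211, 0.1777]
ee_rot: [2.433, 1.987, 0.002]
force: [-0.0, -1.7, 1.1]
width: 0.555
```

```bash
python3 -c "
import plan;plan.obs()"
```

```text
t 2.00 pos [0.5427 0.3211 0.1777] yaw 1.3697 z [ 1.2e-03  7.0e-04 -1.0e+00] F [-0.  -1.7  1.1] w 0.555
```

play_rows(rows=[[[0,0,0],[0,0,0],0.05],[[0,0,0],[0,0,0],-0.2],[[0,0,0],[0,0,0],-0.2],[[0,0,0],[0,0,0],-0.2]], newtons=25)

```text
clock: 2.4
position: [0.5428, 0.3208, 0.1775]
ee_rot: [2.433, 1.987, 0.002]
force: [-0.5, -1.5, 6.1]
width: 0.539
```

```bash
python3 - <<'E'
from cell import eyes
import plan,cv2
plan.obs()
p,d=eyes.get_image("side"); cv2.imwrite("pics/s2.png",cv2.resize(p[180:420,150:420,::-1],None,fx=2,fy=2))
plan.obs()
E
python3 plan.py .5415 .3215 .177 1.37 .491 .071 .177 1.37
```

```text
t 2.40 pos [0.5428 0.3208 0.1775] yaw 1.3695 z [ 1.e-03  5.e-04 -1.e+00] F [-0.5 -1.5  6.1] w 0.539
t 2.45 pos [0.5428 0.3208 0.1775] yaw 1.3694 z [ 1.e-03  4.e-04 -1.e+00] F [-1.4 -1.5  5.3] w 0.538
[0.491, 0.071, 0.177, 1.37] ([-0.5111, 0.001, 0.0], -0.0)
t 2.45 pos [0.5428 0.3208 0.1775] yaw 1.3694 z [ 1.e-03  4.e-04 -1.e+00] F [-1.4 -1.5  5.3] w 0.538
```

View pics/s2.png

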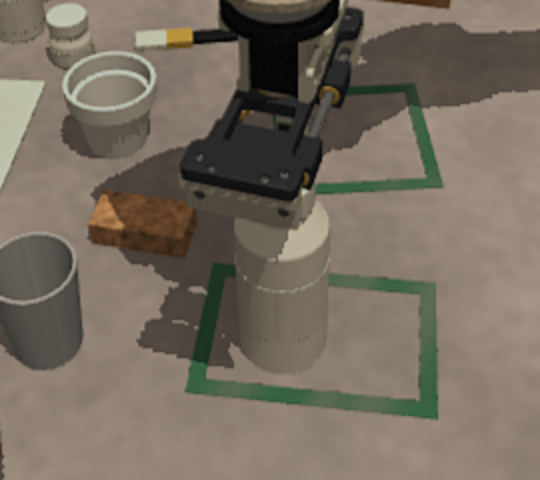

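The bottle is gripped at 49.5 mm, and Fz of +5 N means it is pressed lightly onto the table. I'll try a short slow drag first.

play_rows(rows=[[[-0.006,0,0],[0,0,0],-0.2],[[-0.016,0,0],[0,0,0],-0.2],[[-0.03,0,0],[0,0,0],-0.2],[[-0.044,0,0],[0,0,0],-0.2],[[-0.054,0,0],[0,0,0],-0.2]], newtons=35)

```text
clock: 2.95
position: [0.5375, 0.2946, 0.1775]
ee_rot: [-2.433, -1.987, -0.004]
force: [2.5, 7.9, 1.5]
width: 0.538
```

Run:
```python
from cell import eyes
import plan,cv2
plan.obs()
p,d=eyes.get_image("side"); cv2.imwrite("pics/s3.png",cv2.resize(p[180:420,150:420,::-1],None,fx=2,fy=2))
plan.obs()
```

```text
t 2.95 pos [0.5375 0.2946 0.1775] yaw 1.3696 z [ 0.0017  0.0018 -1.    ] F [2.5 7.9 1.5] w 0.538
t 3.00 pos [0.5374 0.2935 0.1774] yaw 1.3689 z [ 1.3e-03  8.0e-04 -1.0e+00] F [0.1 3.2 5.1] w 0.538
```

View pics/s3.png

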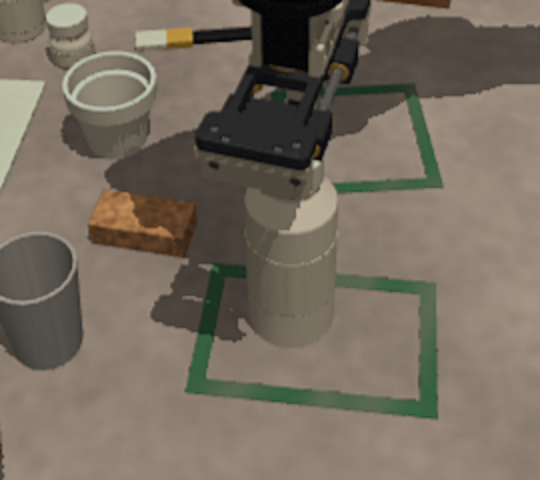

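The bottle stands upright and slid along with z constant. I'll continue the drag.

play_rows(rows=[[[-0.012,0,0],[0,0,0],-0.2],[[-0.034,0,0],[0,0,0],-0.2],[[-0.06,0,0],[0,0,0],-0.2],[[-0.088,0,0],[0,0,0],-0.2],[[-0.116,0,0],[0,0,0],-0.2],[[-0.144,0,0],[0,0,0],-0.2],[[-0.172,0,0],[0,0,0],-0.2],[[-0.198,0,0],[0,0,0],-0.2],[[-0.22,0,0],[0,0,0],-0.2],[[-0.23,0,0],[0,0,0],-0.2]])

```text
clock: 4.0
position: [0.5149, 0.1819, 0.178]
ee_rot: [-2.434, -1.986, -0.006]
force: [0.5, 4.6, 8.8]
width: 0.539
```

```bash
python3 -c "
import plan;plan.obs()"
```

```text
t 4.00 pos [0.5149 0.1819 0.178 ] yaw 1.3690 z [ 0.003   0.0026 -1.    ] F [0.5 4.6 8.8] w 0.539
```

play_rows(rows=[[[-0.012,0,0],[0,0,0],-0.2],[[-0.034,0,0],[0,0,0],-0.2],[[-0.06,0,0],[0,0,0],-0.2],[[-0.088,0,0],[0,0,0],-0.2],[[-0.116,0,0],[0,0,0],-0.2],[[-0.144,0,0],[0,0,0],-0.2],[[-0.172,0,0],[0,0,0],-0.2],[[-0.198,0,0],[0,0,0],-0.2],[[-0.218,0,0],[0,0,0],-0.2],[[-0.227,0,0],[0,0,0],-0.2]])

```text
clock: 5.0
position: [0.4925, 0.0715, 0.1782]
ee_rot: [-2.433, -1.987, -0.008]
force: [1.6, 9.4, 11.7]
width: 0.544
```

Run:
```python
from cell import eyes
import plan,cv2
plan.obs()
p,d=eyes.get_image("side"); cv2.imwrite("pics/s4.png",cv2.resize(p[120:400,200:440,::-1],None,fx=2,fy=2))
plan.obs()
```

```text
t 5.00 pos [0.4925 0.0715 0.1782] yaw 1.3693 z [ 0.0038  0.0033 -1.    ] F [ 1.6  9.4 11.7] w 0.544
t 5.05 pos [0.4924 0.071  0.1781] yaw 1.3690 z [ 0.0035  0.0029 -1.    ] F [ 1.1  7.8 12. ] w 0.543
```

View pics/s4.png

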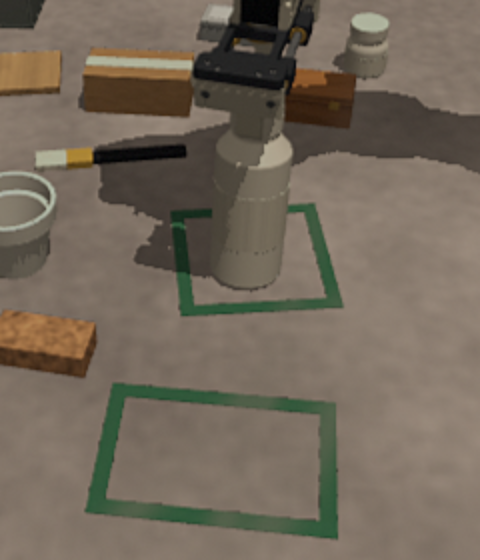

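The bottle is inside the square, upright. I'll release it gently and back off straight up.

play_rows(rows=[[[0,0,0],[0,0,0],0.08],[[0,0,0],[0,0,0],0.15],[[0,0,0],[0,0,0],0.3],[[0,0,0],[0,0,0],0.45],[[0,0,-0.04],[0,0,0],0.6],[[0,0,-0.12],[0,0,0],0.7],[[0,0,-0.2],[0,0,0],0.7],[[0,0,-0.2],[0,0,0],0.7]], newtons=25)

```text
clock: 5.85
position: [0.4932, 0.0701, 0.281]
ee_rot: [2.432, 1.984, 0.009]
force: [0.6, -0.2, -1.0]
width: 0.848
```

```bash
python3 plan.py .491 .0715 .277 1.37 .56 -.07 .28 1.46 .638 -.206 .16 1.546
```

```text
[0.56, -0.07, 0.28, 1.46] ([-0.2498, 0.1917, -0.006], -0.0859)
[0.638, -0.206, 0.16, 1.546] ([-0.4852, 0.3988, 0.234], -0.1681)
t 5.85 pos [0.4932 0.0701 0.281 ] yaw 1.3689 z [ 0.0063  0.0012 -1.    ] F [ 0.6 -0.2 -1. ] w 0.848
```

```bash
cat > go.py <<'E'
import sys,numpy as np
from scipy.spatial.transform import Rotation as Rn
from plan import mat,obs
from cell import arm
s=arm.observe();R=Rn.from_rotvec(s["ee_rot"]).as_matrix()
a=[float(v) for v in sys.argv[1:]]
for i in range(0,len(a),4):
    q=a[i:i+4]; d=R.T@(np.array(q[:3])-s["position"])/.5
    r=Rn.from_matrix(R.T@mat(q[3])).as_rotvec()/np.deg2rad(60)
    print(q,d.round(3).tolist(),r.round(3).tolist())
obs()
E
python3 go.py .56 -.07 .28 1.46 .638 -.206 .16 1.546
```

```text
[0.56, -0.07, 0.28, 1.46] [-0.248, 0.187, 0.003] [0.006, -0.002, -0.087]
[0.638, -0.206, 0.16, 1.546] [-0.484, 0.393, 0.243] [0.006, -0.002, -0.169]
t 5.85 pos [0.4932 0.0701 0.281 ] yaw 1.3689 z [ 0.0063  0.0012 -1.    ] F [ 0.6 -0.2 -1. ] w 0.848
```

play_rows(rows=[[[-0.248,0.187,0],[0.006,-0.002,-0.087],1],[[-0.248,0.187,0],[0.006,-0.002,-0.087],1],[[-0.248,0.187,0],[0.006,-0.002,-0.087],1],[[-0.484,0.393,0.243],[0.006,-0.002,-0.169],1],[[-0.484,0.393,0.243],[0.006,-0.002,-0.169],1],[[-0.484,0.393,0.243],[0.006,-0.002,-0.169],1],[[-0.484,0.393,0.243],[0.006,-0.002,-0.169],1],[[-0.484,0.393,0.243],[0.006,-0.002,-0.169],1],[[-0.484,0.393,0.243],[0.006,-0.002,-0.169],1]])

```text
clock: 6.75
position: [0.6337, -0.2073, 0.1524]
ee_rot: [-2.246, -2.186, 0.014]
force: [-0.4, -0.1, 1.0]
width: 0.995
```

Run:
```python
from cell import eyes
from h import *
import plan
plan.obs()
p,d=eyes.get_image("top"); c=eyes.get_calibration("top"); cv2.imwrite("pics/t2.png",p[:,:,::-1]); np.savez("top2.npz",p=p,d=d)
hsv=cv2.cvtColor(p,cv2.COLOR_RGB2HSV)
g=cv2.inRange(hsv,(60,70,25),(95,255,255)); g[:150]=0
cv2.imwrite("pics/g2.png",g)
cs,_=cv2.findContours(g,cv2.RETR_EXTERNAL,cv2.CHAIN_APPROX_NONE)
for k in cs:
    if cv2.contourArea(k)>200: print("green",rect(ray(c,k[:,0],0.)), k[:,0].min(0),k[:,0].max(0))
W=cloud(c,d)
q=W[(d>0)&(abs(W[...,2]-.191)<.006)&(abs(W[...,1]-.07)<.07)&(abs(W[...,0]-.5)<.1)]; print(len(q),rect(q[:,:2]))
q=W[(d>0)&(abs(W[...,2]-.1)<.04)&(abs(W[...,1]-.07)<.06)&(abs(W[...,0]-.5)<.1)]; print(len(q),rect(q[:,:2]))
p,d=eyes.get_image("wrist"); c=eyes.get_calibration("wrist"); cv2.imwrite("pics/w3.png",p[:,:,::-1])
W=cloud(c,d); q=W[(d>0)&(abs(W[...,2]-.056)<.006)&(abs(W[...,1]+.2)<.1)]; print(len(q),rect(q[:,:2]),q.mean(0))
plan.obs()
```

```text
t 6.75 pos [ 0.6337 -0.2073  0.1524] yaw 1.5441 z [-0.0116 -0.0011 -0.9999] F [-0.4 -0.1  1. ] w 0.995
green (array([0.49088409, 0.07058672]), 153.95298767089844, 153.87197875976562, np.float64(0.15300629450269984)) [222 211] [288 273]
420 (array([0.49856351, 0.08605612]), 48.11587142944336, 47.6156005859375, np.float64(-0.7380072783785155))
123 (array([0.49775897, 0.08558899]), 70.7224349975586, 70.27288818359375, np.float64(0.8185382736862853))
11318 (array([ 0.62896637, -0.2071575 ]), 110.9444808959961, 64.14064025878906, np.float64(-0.028719928669578017)) [ 0.62592462 -0.20703825  0.05571086]
t 6.85 pos [ 0.6351 -0.205   0.1551] yaw 1.5473 z [-7.2e-03 -7.0e-04 -1.0e+00] F [-0.2  0.9  0. ] w 0.998
```

View pics/t2.png

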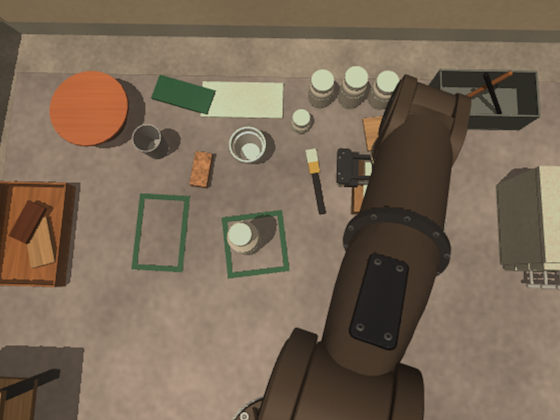

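View pics/w3.png

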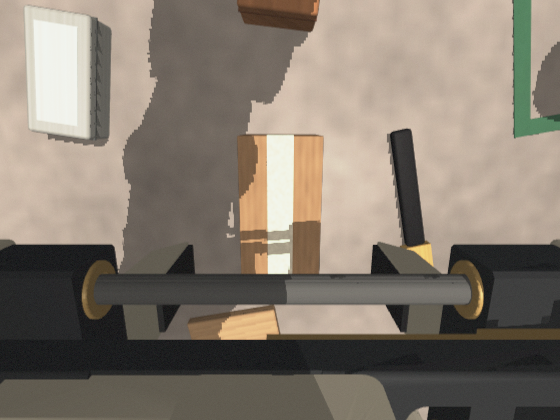

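The wrist view shows the carton centred between the jaws, with its strip at x≈282. The bottle now stands upright at (0.498, 0.086). That is about 15 mm off the square's centre, as its base lagged a little, but it is still fully inside with about 15 mm of margin. Next I'll grasp the carton.

```bash
python3 go.py .638 -.207 .09 1.545 .638 -.207 .021 1.545
```

```text
[0.638, -0.207, 0.09, 1.545] [-0.004, 0.007, 0.13] [-0.007, 0.001, 0.002]
[0.638, -0.207, 0.021, 1.545] [-0.004, 0.008, 0.268] [-0.007, 0.001, 0.002]
t 6.85 pos [ 0.6351 -0.205   0.1551] yaw 1.5473 z [-7.2e-03 -7.0e-04 -1.0e+00] F [-0.2  0.9  0. ] w 0.998
```

play_rows(rows=[[[-0.002,0,0.06],[0,0,0],1],[[-0.002,0,0.14],[0,0,0],1],[[-0.002,0,0.14],[0,0,0],1],[[-0.002,0,0.14],[0,0,0],1]])

```text
clock: 7.25
position: [0.6351, -0.2058, 0.0864]
ee_rot: [-2.244, -2.193, 0.008]
force: [0.0, 0.5, 0.8]
width: 0.999
```

```bash
python3 go.py .638 -.207 .021 1.545
```

```text
[0.638, -0.207, 0.021, 1.545] [-0.002, 0.007, 0.131] [-0.006, 0.001, 0.003]
t 7.25 pos [ 0.6351 -0.2058  0.0864] yaw 1.5481 z [-6.5e-03 -9.0e-04 -1.0e+00] F [0.  0.5 0.8] w 0.999
```

play_rows(rows=[[[-0.002,0.007,0.04],[-0.006,0.001,0.003],1],[[-0.002,0.007,0.09],[-0.006,0.001,0.003],1],[[-0.002,0.007,0.12],[-0.006,0.001,0.003],1],[[-0.002,0.007,0.131],[-0.006,0.001,0.003],0.8],[[-0.002,0.007,0.131],[-0.006,0.001,0.003],0.6]])

```text
clock: 7.75
position: [0.6384, -0.208, 0.0203]
ee_rot: [2.251, 2.191, -0.0]
force: [0.7, 0.0, 0.6]
width: 0.872
```

```bash
python3 go.py .638 -.207 .021 1.545
```

```text
[0.638, -0.207, 0.021, 1.545] [0.002, -0.001, -0.001] [0.0, 0.0, -0.001]
t 7.75 pos [ 0.6384 -0.208   0.0203] yaw 1.5438 z [ 1.e-04 -5.e-04 -1.e+00] F [0.7 0.  0.6] w 0.872
```

Now close at moderate force.

play_rows(rows=[[[0.001,0,0],[0,0,0],0.4],[[0.001,0,0],[0,0,0],0.3],[[0.001,0,0],[0,0,0],-0.1],[[0.001,0,0],[0,0,0],-0.1],[[0.001,0,0],[0,0,0],-0.1]], newtons=25)

```text
clock: 8.25
position: [0.639, -0.2079, 0.021]
ee_rot: [2.25, 2.19, 0.001]
force: [-1.2, 0.0, 6.6]
width: 0.697
```

```bash
python3 - <<'E'
from cell import eyes
from h import *
f=np.load("top2.npz");p=f["p"];c=eyes.get_calibration("top")
hsv=cv2.cvtColor(p,cv2.COLOR_RGB2HSV)
g=cv2.inRange(hsv,(55,50,20),(98,255,255)); g[:180]=0; g[:,205:]=0
n,L,S,C=cv2.connectedComponentsWithStats(g)
for i in range(1,n):
    if S[i,4]>50: print(S[i])
k=np.argwhere(g>0)[:,::-1]; print("outer",rect(ray(c,k,0)))
# inner
cs,h=cv2.findContours(g,cv2.RETR_CCOMP,cv2.CHAIN_APPROX_NONE)
for a in cs:
    if cv2.contourArea(a)>800: print(rect(ray(c,a[:,0],0)))
g2=cv2.inRange(hsv,(55,50,20),(98,255,255)); g2[:180]=0; g2[:,:215]=0;g2[:,300:]=0
f=np.load("side0.npz")
E
python3 go.py .638 -.207 .1 1.545
python3 - <<'E'
from cell import eyes
from h import *
p,d=eyes.get_image("side");c=eyes.get_calibration("side")
cv2.imwrite("pics/s5.png",p[:,:,::-1])
hsv=cv2.cvtColor(p,cv2.COLOR_RGB2HSV)
g=cv2.inRange(hsv,(55,50,20),(98,255,255))
cs,h=cv2.findContours(g,cv2.RETR_CCOMP,cv2.CHAIN_APPROX_NONE)
for a in cs:
    if cv2.contourArea(a)>800: print("side",rect(ray(c,a[:,0],0)))
E
```

```text
[132 194  57  78 997]
outer (array([0.51421088, 0.31537793]), 195.12994384765625, 130.0382843017578, np.float64(-0.032270987667089676))
(array([0.51421088, 0.31537793]), 195.12994384765625, 130.0382843017578, np.float64(-0.032270987667089676))
(array([0.51446826, 0.3159577 ]), 178.26487731933594, 112.2411117553711, np.float64(-0.03316794032222836))
[0.638, -0.207, 0.1, 1.545] [0.002, -0.002, -0.158] [0.002, 0.001, -0.001]
t 8.25 pos [ 0.639  -0.2079  0.021 ] yaw 1.5435 z [ 1.8e-03 -9.0e-04 -1.0e+00] F [-1.2  0.   6.6] w 0.697
side (array([0.89307428, 0.27586566]), 164.92967224121094, 76.17910766601562, np.float64(1.2991320576858756))
side (array([0.49052231, 0.06988009]), 156.83592224121094, 156.31002807617188, np.float64(0.15093393905569788))
```

View pics/s5.png

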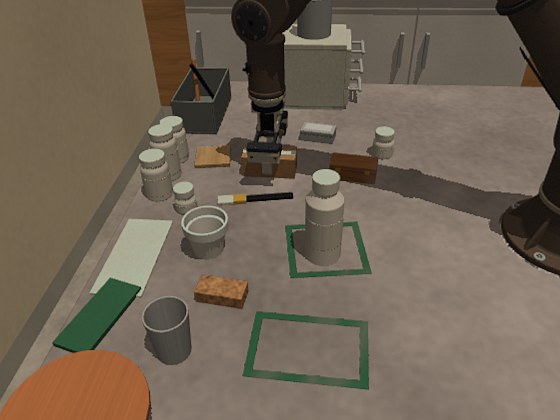

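Grip width is 64 mm, which matches the carton. I'll refine the rectangle's pose and lift.

play_rows(rows=[[[0,0,-0.01],[0,0,0],-0.1],[[0,0,-0.04],[0,0,0],-0.1],[[0,0,-0.12],[0,0,0],-0.1],[[0,0,-0.22],[0,0,0],-0.1],[[0,0,-0.32],[0,0,0],-0.1],[[0,0,-0.42],[0,0,0],-0.1],[[0,0,-0.52],[0,0,0],-0.1],[[0,0,-0.54],[0,0,0],-0.1]], newtons=30)

```text
clock: 9.1
position: [0.64, -0.2086, 0.2978]
ee_rot: [2.245, 2.184, 0.008]
force: [0.7, -0.5, -4.5]
width: 0.696
```

```bash
cat > mark.py <<'E'
from cell import eyes
from h import *
def sides(c,p,box,c0,a0,W,H,exclude=None):
    hsv=cv2.cvtColor(p,cv2.COLOR_RGB2HSV); g=cv2.inRange(hsv,(55,45,15),(98,255,255))
    k=np.argwhere(g>0)[:,::-1]; k=k[(k[:,0]>=box[0])&(k[:,0]<=box[2])&(k[:,1]>=box[1])&(k[:,1]<=box[3])]
    w=ray(c,k,0.); 
    for it in range(3):
        Ra=np.array([[np.cos(a0),np.sin(a0)],[-np.sin(a0),np.cos(a0)]]); q=(w-c0)@Ra.T
        out=[];an=[]
        for ax,half,sg in ((0,W/2,1),(0,W/2,-1),(1,H/2,1),(1,H/2,-1)):
            o=1-ax; oh=(H/2 if ax==0 else W/2)-.02
            m=(abs(q[:,ax]-sg*half)<.013)&(abs(q[:,o])<oh); 
            f=np.polyfit(q[m,o],q[m,ax],1); out.append(f[1]); an.append(f[0]*(-1 if ax==0 else 1))
        print("offs mm",(np.array(out)*1000).round(1),"slopes",np.round(an,4),)
        d=np.array([(out[0]+out[1])/2,(out[2]+out[3])/2]); c0=c0+Ra.T@d; a0=a0+(an[2]+an[3])/2*.65+(an[0]+an[1])/2*.35
    print("centre",c0.round(4),"yaw %.4f"%a0, "size",(out[0]-out[1])*1000,(out[2]-out[3])*1000)
if __name__=="__main__":
    c0=np.array([.5143,.3157])
    sides(eyes.get_calibration("top"),np.load("top2.npz")["p"],(125,185,200,280),c0,-.0325,.184,.118)
    sides(eyes.get_calibration("side"),cv2.imread("pics/s5.png")[:,:,::-1].copy(),(235,300,380,395),c0,-.0325,.184,.118)
E
python3 mark.py; python3 go.py .638 -.207 .29 1.545
```

```text
offs mm [ 92.  -91.8  59.1 -58.9] slopes [ 0.0086 -0.0082 -0.0002 -0.0011]
offs mm [ 91.9 -91.9  59.  -59. ] slopes [ 0.009  -0.0104  0.0001 -0.0008]
offs mm [ 91.9 -91.9  59.  -59. ] slopes [ 0.0094 -0.01    0.0006 -0.0003]
centre [0.5144 0.3158] yaw -0.0333 size 183.84963834264084 118.03897550090677
offs mm [ 92.5 -93.3  59.1 -59.4] slopes [-0.002  -0.0786 -0.0023 -0.0017]
offs mm [ 92.9 -92.8  59.3 -59.3] slopes [ 0.0167 -0.0578  0.0117  0.0133]
offs mm [ 92.9 -92.9  59.3 -59.3] slopes [ 0.0158 -0.0587  0.0108  0.0125]
centre [0.5139 0.3156] yaw -0.0469 size 185.75129169071565 118.55275851012796
[0.638, -0.207, 0.29, 1.545] [0.003, -0.004, 0.016] [0.01, 0.003, -0.002]
t 9.10 pos [ 0.64   -0.2086  0.2978] yaw 1.5431 z [ 0.01   -0.0031 -0.9999] F [ 0.7 -0.5 -4.5] w 0.696
```

```bash
python3 go.py .515 .316 .29 1.537 .515 .316 .1 1.537
```

```text
[0.515, 0.316, 0.29, 1.537] [1.042, -0.279, 0.01] [0.01, 0.003, 0.006]
[0.515, 0.316, 0.1, 1.537] [1.043, -0.283, 0.39] [0.01, 0.003, 0.006]
t 9.10 pos [ 0.64   -0.2086  0.2978] yaw 1.5431 z [ 0.01   -0.0031 -0.9999] F [ 0.7 -0.5 -4.5] w 0.696
```

play_rows(rows=[[[0.04,-0.01,0],[0.005,0.003,0.006],-0.1],[[0.11,-0.03,0],[0.01,0.003,0.006],-0.1],[[0.19,-0.05,0],[0.01,0.003,0.006],-0.1],[[0.27,-0.072,0],[0.01,0.003,0.006],-0.1],[[0.35,-0.094,0],[0.01,0.003,0.006],-0.1],[[0.43,-0.115,0],[0.01,0.003,0.006],-0.1],[[0.51,-0.137,0],[0.01,0.003,0.006],-0.1],[[0.59,-0.158,0],[0.01,0.003,0.006],-0.1],[[0.67,-0.179,0],[0.01,0.003,0.006],-0.1],[[0.75,-0.201,0],[0.01,0.003,0.006],-0.1]])

```text
clock: 10.1
position: [0.5466, 0.1712, 0.2894]
ee_rot: [-2.252, -2.177, 0.01]
force: [0.7, 0.8, -4.8]
width: 0.699
```

```bash
python3 go.py .515 .316 .2 1.537 .515 .316 .1 1.537
```

```text
[0.515, 0.316, 0.2, 1.537] [0.287, -0.071, 0.18] [-0.011, -0.002, -0.0]
[0.515, 0.316, 0.1, 1.537] [0.286, -0.069, 0.38] [-0.011, -0.002, -0.0]
t 10.10 pos [0.5466 0.1712 0.2894] yaw 1.5370 z [-0.0114  0.0025 -0.9999] F [ 0.7  0.8 -4.8] w 0.699
```

play_rows(rows=[[[0.08,-0.021,0.01],[-0.006,0,0],-0.1],[[0.16,-0.042,0.05],[-0.006,0,0],-0.1],[[0.23,-0.06,0.11],[-0.006,0,0],-0.1],[[0.28,-0.072,0.19],[-0.006,0,0],-0.1],[[0.289,-0.073,0.27],[-0.006,0,0],-0.1],[[0.289,-0.073,0.34],[-0.006,0,0],-0.1],[[0.289,-0.073,0.4],[-0.006,0,0],-0.1],[[0.289,-0.073,0.42],[-0.006,0,0],-0.1],[[0.289,-0.073,0.42],[-0.006,0,0],-0.1],[[0.289,-0.073,0.42],[-0.006,0,0],-0.1]])

```text
clock: 11.1
position: [0.5149, 0.3167, 0.0817]
ee_rot: [-2.255, -2.18, -0.001]
force: [1.1, 1.1, -5.0]
width: 0.693
```

```bash
python3 go.py .515 .316 .05 1.537 .515 .316 .022 1.537;  python3 - <<'E'
from cell import eyes
from h import *
import plan
for n in ("side","top","wrist"):
    p,d=eyes.get_image(n);c=eyes.get_calibration(n); cv2.imwrite(f"pics/{n}6.png",p[:,:,::-1]); W=cloud(c,d)
    q=W[(d>0)&(abs(W[...,1]-.316)<.1)&(abs(W[...,0]-.515)<.1)&(W[...,2]>.02)&(W[...,2]<.14)]
    t=np.percentile(q[:,2],[50,90,98]); print(n,len(q),t)
plan.obs()
E
```

```text
[0.515, 0.316, 0.05, 1.537] [-0.002, 0.001, 0.063] [-0.003, -0.003, -0.0]
[0.515, 0.316, 0.022, 1.537] [-0.002, 0.001, 0.119] [-0.003, -0.003, -0.0]
t 11.10 pos [0.5149 0.3167 0.0817] yaw 1.5370 z [-0.0029  0.0037 -1.    ] F [ 1.1  1.1 -5. ] w 0.693
side 2272 [0.11749298 0.11925949 0.12017762]
top 764 [0.11686153 0.11966717 0.12131316]
wrist 33337 [0.11588215 0.11699589 0.13375723]
t 11.25 pos [0.5151 0.3169 0.0821] yaw 1.5370 z [-0.0019  0.0045 -1.    ] F [ 0.5  0.4 -4.5] w 0.697
```

View pics/wrist6.png

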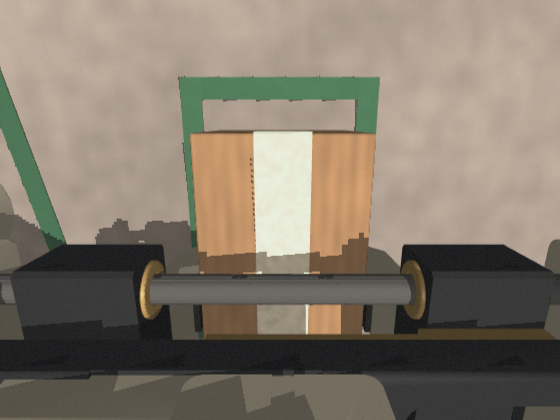

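View pics/side6.png

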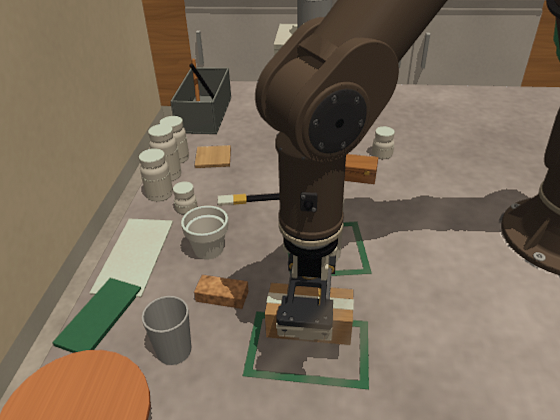

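```bash
cat > edge.py <<'E'
import sys
from cell import eyes
from h import *
import plan
z=float(sys.argv[1]); cx=float(sys.argv[2]);cy=float(sys.argv[3]); L=float(sys.argv[4])
p,d=eyes.get_image("wrist");c=eyes.get_calibration("wrist");W=cloud(c,d)
m=(d>0)&(abs(W[...,2]-z)<.006)&(abs(W[...,1]-cy)<.05)&(W[...,0]<cx-.02)&(W[...,0]>cx-.12)
q=W[m]; print(len(q),"tilt fit z=a x+b y+c",np.linalg.lstsq(np.c_[q[:,:2],np.ones(len(q))],q[:,2],rcond=None)[0].round(3),q[:,2].mean().round(4))
r=rect(q[:,:2]);print("rect",r)
b=cv2.boxPoints(((r[0][0],r[0][1]),(r[1],r[2]),np.rad2deg(r[3])))
# near edge, sides by percentiles in rotated frame
for a in (r[3] if r[1]>0 and abs(r[3])<.7 else r[3]-np.sign(r[3])*np.pi/2,):
    u=np.array([np.cos(a),np.sin(a)]);v=np.array([-u[1],u[0]])
    U=q[:,:2]@u;V=q[:,:2]@v
    u0=np.percentile(U,.3);v0=(np.percentile(V,.3)+np.percentile(V,99.7))/2
    print("yaw %.4f"%a,"box centre est",(u*(u0+L/2)+v*v0).round(4),"width",np.ptp(np.percentile(V,[.3,99.7])))
plan.obs()
E
python3 edge.py .1165 .515 .316 .13
```

```text
22368 tilt fit z=a x+b y+c [-0.003  0.005  0.115] 0.1157
rect (array([0.47231979, 0.31787491]), 64.47927856445312, 47.12909698486328, np.float64(1.5418132778096187))
yaw -0.0290 box centre est [0.514  0.3167] width 0.06323154558160127
t 11.30 pos [0.5149 0.3169 0.0819] yaw 1.5371 z [-0.0021  0.0044 -1.    ] F [-0.8 -0.5 -5. ] w 0.695
```

play_rows(rows=[[[-0.001,0,0.03],[-0.002,-0.003,0],-0.1],[[-0.002,0,0.07],[-0.002,-0.003,0],-0.1],[[-0.002,0,0.1],[-0.002,-0.003,0],-0.1],[[-0.002,0,0.112],[-0.002,-0.003,0],-0.1],[[-0.002,0,0.114],[-0.002,-0.003,0],-0.1],[[-0.002,0,0.114],[-0.002,-0.003,0],-0.1]])

```text
clock: 11.9
position: [0.5142, 0.3158, 0.0237]
ee_rot: [-2.258, -2.183, 0.002]
force: [-1.1, -0.4, -4.6]
width: 0.693
```

```bash
python3 go.py .515 .316 .0215 1.537
```

```text
[0.515, 0.316, 0.0215, 1.537] [0.001, 0.002, 0.004] [-0.002, 0.0, 0.0]
t 11.90 pos [0.5142 0.3158 0.0237] yaw 1.5372 z [-1.8e-03 -1.0e-04 -1.0e+00] F [-1.1 -0.4 -4.6] w 0.693
```

play_rows(rows=[[[0.001,0.001,0.002],[-0.002,0,0],-0.1],[[0.001,0.001,0.004],[-0.002,0,0],-0.1],[[0.001,0.001,0.005],[-0.002,0,0],-0.1],[[0.001,0.001,0.005],[-0.002,0,0],-0.1]])

```text
clock: 12.3
position: [0.5144, 0.3162, 0.0211]
ee_rot: [2.258, 2.184, -0.0]
force: [-0.3, 0.4, -4.4]
width: 0.69
```

play_rows(rows=[[[0,0,0.001],[0,0,0],-0.1],[[0,0,0.002],[0,0,0],-0.1],[[0,0,0.003],[0,0,0],-0.1],[[0,0,0.003],[0,0,0],-0.1]])

```text
clock: 12.7
position: [0.5145, 0.3161, 0.0209]
ee_rot: [2.258, 2.184, 0.0]
force: [-5.0, -2.2, 14.8]
width: 0.692
```

Contact made (Fz went from −4.4 to +15 N). I'll ease off 1 mm, open, and withdraw straight up.

play_rows(rows=[[[0,0,-0.001],[0,0,0],-0.1],[[0,0,-0.001],[0,0,0],0.42],[[0,0,-0.001],[0,0,0],0.5],[[0,0,-0.001],[0,0,0],0.7],[[0,0,-0.001],[0,0,0],0.8],[[0,0,-0.04],[0,0,0],0.8],[[0,0,-0.12],[0,0,0],0.8],[[0,0,-0.22],[0,0,0],0.8],[[0,0,-0.32],[0,0,0],0.8],[[0,0,-0.42],[0,0,0],0.8]])

```text
clock: 13.7
position: [0.5141, 0.3159, 0.2313]
ee_rot: [2.258, 2.184, -0.001]
force: [2.3, 0.4, -1.1]
width: 0.9
```

```bash
python3 go.py .49 .15 .3 1.5 .433 -.199 .28 1.441 .433 -.199 .1 1.441
```

```text
[0.49, 0.15, 0.3, 1.5] [-0.333, -0.037, -0.137] [-0.0, 0.001, 0.036]
[0.433, -0.199, 0.28, 1.441] [-1.035, -0.128, -0.097] [-0.0, 0.001, 0.092]
[0.433, -0.199, 0.1, 1.441] [-1.034, -0.127, 0.263] [-0.0, 0.001, 0.092]
t 13.70 pos [0.5141 0.3159 0.2313] yaw 1.5372 z [-2.e-04 -5.e-04 -1.e+00] F [ 2.3  0.4 -1.1] w 0.900
```

play_rows(rows=[[[-0.08,-0.01,-0.04],[0,0,0.01],1],[[-0.18,-0.022,-0.05],[0,0,0.02],1],[[-0.28,-0.034,-0.05],[0,0,0.03],1],[[-0.38,-0.047,-0.05],[0,0,0.04],1],[[-0.48,-0.06,-0.05],[0,0,0.05],1],[[-0.58,-0.072,-0.05],[0,0,0.06],1],[[-0.68,-0.084,-0.05],[0,0,0.07],1],[[-0.78,-0.096,-0.05],[0,0,0.08],1],[[-0.88,-0.109,-0.02],[0,0,0.092],1],[[-0.98,-0.121,0.04],[0,0,0.092],1]])

```text
clock: 14.7
position: [0.4397, -0.1623, 0.2175]
ee_rot: [2.359, 2.069, 0.004]
force: [1.6, 0.7, -0.2]
width: 1.0
```

```bash
python3 go.py .433 -.199 .1 1.441
```

```text
[0.433, -0.199, 0.1, 1.441] [-0.074, -0.005, 0.235] [0.004, 0.001, -0.001]
t 14.70 pos [ 0.4397 -0.1623  0.2175] yaw 1.4398 z [ 0.0042 -0.0013 -1.    ] F [ 1.6  0.7 -0.2] w 1.000
```

play_rows(rows=[[[-0.055,-0.006,0.08],[0,0,0],1],[[-0.055,-0.006,0.16],[0,0,0],1],[[-0.055,-0.006,0.22],[0,0,0],1],[[-0.055,-0.006,0.22],[0,0,0],1],[[-0.055,-0.006,0.22],[0,0,0],1]])

```text
clock: 15.2
position: [0.4327, -0.1867, 0.1068]
ee_rot: [-2.361, -2.072, 0.002]
force: [0.6, 0.4, -0.3]
width: 1.002
```

```bash
python3 edge.py .044 .433 -.199 .112
python3 - <<'E'
from cell import eyes
from h import *
p,d=eyes.get_image("top");c=eyes.get_calibration("top");cv2.imwrite("pics/t7.png",p[:,:,::-1]);W=cloud(c,d)
q=W[(d>0)&(abs(W[...,1]-.316)<.1)&(abs(W[...,0]-.515)<.1)&(abs(W[...,2]-.058)<.006)]
print(len(q),rect(q[:,:2]),q[:,:2].mean(0))
p,d=eyes.get_image("side");c=eyes.get_calibration("side");cv2.imwrite("pics/s7.png",p[:,:,::-1]);W=cloud(c,d)
q=W[(d>0)&(abs(W[...,1]-.316)<.1)&(abs(W[...,0]-.515)<.1)&(abs(W[...,2]-.058)<.006)]
print(len(q),rect(q[:,:2]),q[:,:2].mean(0))
E
python3 go.py .433 -.199 .018 1.441
```

```text
4904 tilt fit z=a x+b y+c [0.009 0.    0.039] 0.0431
rect (array([ 0.39661774, -0.19390526]), 58.09144592285156, 39.97158432006836, np.float64(1.4470478862124572))
yaw -0.1237 box centre est [ 0.4329 -0.1984] width 0.05759619167360147
t 15.25 pos [ 0.4335 -0.1868  0.1076] yaw 1.4412 z [ 1.1e-03 -9.0e-04 -1.0e+00] F [0.7 0.9 0.6] w 0.998
1359 (array([0.51369739, 0.31499564]), 130.4713897705078, 65.77226257324219, np.float64(-0.023984961409471636)) [0.51328584 0.31456706]
2800 (array([0.51352875, 0.31735287]), 130.4945526123047, 67.82584381103516, np.float64(-0.026251577813238076)) [0.51266869 0.32047749]
[0.433, -0.199, 0.018, 1.441] [-0.024, 0.001, 0.18] [0.003, 0.001, 0.0]
t 15.35 pos [ 0.434  -0.1869  0.1081] yaw 1.4414 z [ 0.0028 -0.0011 -1.    ] F [0.6 0.6 0.1] w 1.002
```

View pics/s7.png

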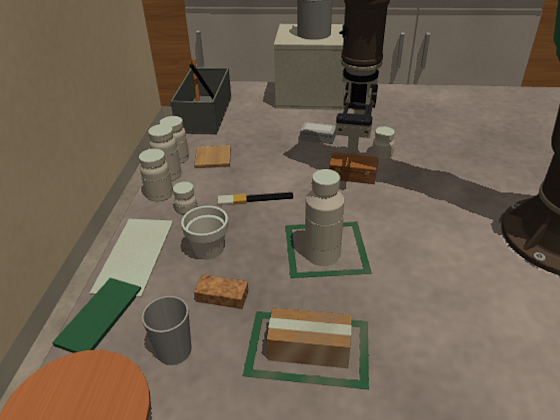

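View pics/t7.png

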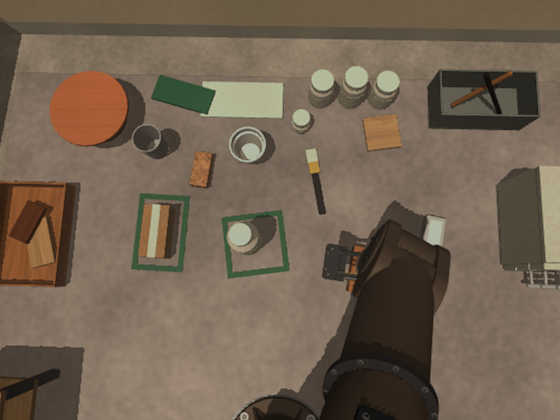

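The carton sits at (0.514, 0.316) inside the tape and parallel to it. Next is the case.

play_rows(rows=[[[-0.012,0,0.03],[0.002,0.001,-0.002],1],[[-0.024,0,0.06],[0.002,0.001,-0.002],1],[[-0.024,0,0.11],[0.002,0.001,-0.002],1],[[-0.024,0,0.16],[0.002,0.001,-0.002],0.9],[[-0.024,0,0.18],[0.002,0.001,-0.002],0.7],[[-0.024,0,0.18],[0.002,0.001,-0.002],0.5],[[-0.024,0,0.18],[0.002,0.001,-0.002],0.4]])

```text
clock: 16.05
position: [0.4319, -0.1988, 0.0175]
ee_rot: [-2.358, -2.075, 0.0]
force: [-1.0, 0.1, 0.4]
width: 0.74
```

```bash
python3 go.py .433 -.1985 .018 1.443
```

```text
[0.433, -0.1985, 0.018, 1.443] [0.001, 0.002, -0.001] [-0.001, -0.0, 0.0]
t 16.05 pos [ 0.4319 -0.1988  0.0175] yaw 1.4432 z [-8.e-04  5.e-04 -1.e+00] F [-1.   0.1  0.4] w 0.740
```

play_rows(rows=[[[0.001,0.002,0],[0,0,0],0.3],[[0.001,0.002,0],[0,0,0],0.24],[[0.001,0.002,0],[0,0,0],-0.2],[[0.001,0.002,0],[0,0,0],-0.2],[[0.001,0.002,0],[0,0,0],-0.2]], newtons=25)

```text
clock: 16.55
position: [0.4333, -0.1986, 0.0175]
ee_rot: [2.359, 2.075, 0.0]
force: [-0.2, 1.2, 7.6]
width: 0.628
```

```bash
python3 -c "
import plan;plan.obs()"
```

```text
t 16.55 pos [ 0.4333 -0.1986  0.0175] yaw 1.4429 z [ 2.e-04  2.e-04 -1.e+00] F [-0.2  1.2  7.6] w 0.628
```

play_rows(rows=[[[0,0,-0.01],[0,0,0],-0.2],[[0,0,-0.05],[0,0,0],-0.2],[[0,0,-0.13],[0,0,0],-0.2],[[0,0,-0.22],[0,0,0],-0.2],[[0,0,-0.31],[0,0,0],-0.2],[[0,0,-0.4],[0,0,0],-0.2],[[0,0,-0.48],[0,0,0],-0.2],[[0,0,-0.51],[0,0,0],-0.2]])

```text
clock: 17.35
position: [0.4336, -0.199, 0.2756]
ee_rot: [2.357, 2.073, 0.004]
force: [0.9, 0.6, -2.5]
width: 0.631
```

```bash
python3 go.py .514 .316 .27 1.541
```

```text
[0.514, 0.316, 0.27, 1.541] [1.042, 0.028, 0.012] [0.003, -0.0, -0.094]
t 17.35 pos [ 0.4336 -0.199   0.2756] yaw 1.4427 z [ 3.2e-03 -2.0e-04 -1.0e+00] F [ 0.9  0.6 -2.5] w 0.631
```

play_rows(rows=[[[0.03,0.001,0],[0,0,-0.005],-0.2],[[0.1,0.003,0],[0,0,-0.015],-0.2],[[0.18,0.005,0],[0,0,-0.025],-0.2],[[0.27,0.008,0],[0,0,-0.035],-0.2],[[0.36,0.01,0],[0,0,-0.045],-0.2],[[0.45,0.012,0],[0,0,-0.055],-0.2],[[0.54,0.015,0],[0,0,-0.065],-0.2],[[0.63,0.017,0],[0,0,-0.075],-0.2],[[0.72,0.02,0],[0,0,-0.085],-0.2],[[0.81,0.022,0],[0,0,-0.094],-0.2]])

```text
clock: 18.35
position: [0.4948, 0.2033, 0.2718]
ee_rot: [-2.252, -2.188, 0.002]
force: [0.2, 0.3, -2.4]
width: 0.631
```

```bash
python3 go.py .514 .316 .27 1.541 .514 .316 .12 1.541
```

```text
[0.514, 0.316, 0.27, 1.541] [0.226, 0.032, 0.004] [-0.002, -0.0, 0.001]
[0.514, 0.316, 0.12, 1.541] [0.226, 0.033, 0.304] [-0.002, -0.0, 0.001]
t 18.35 pos [0.4948 0.2033 0.2718] yaw 1.5417 z [-2.3e-03  4.0e-04 -1.0e+00] F [ 0.2  0.3 -2.4] w 0.631
```

play_rows(rows=[[[0.08,0.011,0.005],[0,0,0],-0.2],[[0.15,0.021,0.03],[0,0,0],-0.2],[[0.21,0.028,0.08],[0,0,0],-0.2],[[0.229,0.031,0.15],[0,0,0],-0.2],[[0.229,0.031,0.22],[0,0,0],-0.2],[[0.229,0.031,0.28],[0,0,0],-0.2],[[0.229,0.031,0.3],[0,0,0],-0.2],[[0.229,0.031,0.3],[0,0,0],-0.2],[[0.229,0.031,0.3],[0,0,0],-0.2]])

```text
clock: 19.25
position: [0.5145, 0.3163, 0.1231]
ee_rot: [-2.253, -2.187, -0.001]
force: [-0.2, 0.5, -1.7]
width: 0.631
```

```bash
python3 edge.py .147 .514 .316 .112;  python3 - <<'E'
from cell import eyes
from h import *
import plan
p,d=eyes.get_image("wrist");c=eyes.get_calibration("wrist");cv2.imwrite("pics/w8.png",p[:,:,::-1]);W=cloud(c,d)
# carton top visible part near edge
q=W[(d>0)&(abs(W[...,2]-.056)<.005)&(abs(W[...,1]-.316)<.06)&(W[...,0]>.42)&(W[...,0]<.6)]
print(len(q),rect(q[:,:2]),q[:,:2].min(0),q[:,:2].max(0))
plan.obs()
E
```

```text
13905 tilt fit z=a x+b y+c [0.014 0.002 0.141] 0.1483
rect (array([0.47589053, 0.3176933 ]), 58.367431640625, 37.80430221557617, np.float64(1.5384574285200099))
yaw -0.0323 box centre est [0.5132 0.3165] width 0.05715900182260264
t 19.30 pos [0.5148 0.3165 0.1235] yaw 1.5412 z [ 1.0e-04  2.3e-03 -1.0e+00] F [ 0.3  0.1 -2.5] w 0.628
1936 (array([0.45472073, 0.31816263]), 64.05001831054688, 12.12529182434082, np.float64(1.540067575715072)) [0.44774738 0.28598747] [0.46170724 0.35004926]
t 19.35 pos [0.5149 0.3165 0.1236] yaw 1.5413 z [ 4.0e-04  2.6e-03 -1.0e+00] F [-0.1 -0.1 -1.6] w 0.634
```

View pics/w8.png

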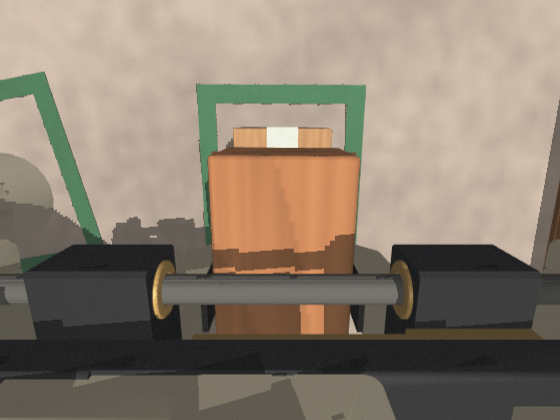

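Relative to the carton in the same view, the case is within 0.5 mm and 0.002 rad. I'll lower it.

play_rows(rows=[[[-0.001,0,0.02],[0,-0.001,0],-0.2],[[-0.001,0,0.05],[0,-0.002,0],-0.2],[[-0.001,0,0.075],[0,-0.002,0],-0.2],[[-0.001,0,0.088],[0,-0.002,0],-0.2],[[-0.001,0,0.092],[0,-0.002,0],-0.2],[[-0.001,0,0.092],[0,-0.002,0],-0.2],[[-0.001,0,0.092],[0,-0.002,0],-0.2]])

```text
clock: 20.05
position: [0.514, 0.3157, 0.0759]
ee_rot: [-2.253, -2.188, 0.003]
force: [0.5, 0.2, -3.5]
width: 0.629
```

```bash
python3 go.py .5145 .316 .0745 1.541
```

```text
[0.5145, 0.316, 0.0745, 1.541] [0.001, 0.001, 0.003] [-0.002, 0.001, 0.0]
t 20.05 pos [0.514  0.3157 0.0759] yaw 1.5414 z [-0.0017 -0.001  -1.    ] F [ 0.5  0.2 -3.5] w 0.629
```

play_rows(rows=[[[0.001,0.001,0.001],[-0.002,0.001,0],-0.2],[[0.001,0.001,0.002],[-0.002,0.001,0],-0.2],[[0.001,0.001,0.003],[-0.002,0.001,0],-0.2],[[0.001,0.001,0.003],[-0.002,0.001,0],-0.2]])

```text
clock: 20.45
position: [0.5142, 0.316, 0.0742]
ee_rot: [2.254, 2.189, -0.0]
force: [0.9, 0.5, -3.0]
width: 0.631
```

```bash
python3 go.py .5145 .316 .0735 1.541
```

```text
[0.5145, 0.316, 0.0735, 1.541] [0.0, 0.001, 0.001] [0.0, 0.0, 0.0]
t 20.45 pos [0.5142 0.316  0.0742] yaw 1.5415 z [ 0.e+00 -2.e-04 -1.e+00] F [ 0.9  0.5 -3. ] w 0.631
```

play_rows(rows=[[[0,0,0.001],[0,0,0],-0.2],[[0,0,0.002],[0,0,0],-0.2],[[0,0,0.002],[0,0,0],-0.2]])

```text
clock: 20.75
position: [0.5143, 0.316, 0.0735]
ee_rot: [2.254, 2.188, 0.0]
force: [-2.0, -1.2, 3.5]
width: 0.631
```

Light contact at +3.5 N. I'll release here.

play_rows(rows=[[[0,0,0],[0,0,0],-0.2],[[0,0,0],[0,0,0],0.3],[[0,0,0],[0,0,0],0.4],[[0,0,0],[0,0,0],0.6],[[0,0,0],[0,0,0],0.7],[[0,0,-0.04],[0,0,0],0.7],[[0,0,-0.12],[0,0,0],0.7],[[0,0,-0.22],[0,0,0],0.7],[[0,0,-0.32],[0,0,0],0.7],[[0,0,-0.36],[0,0,0],0.7]])

```text
clock: 21.75
position: [0.5158, 0.3171, 0.2585]
ee_rot: [2.253, 2.188, 0.011]
force: [1.1, -0.2, 0.1]
width: 0.852
```

```bash
python3 go.py .524 -.375 .26 1.39 .524 -.375 .1 1.39
```

```text
[0.524, -0.375, 0.26, 1.39] [-1.383, 0.057, -0.008] [0.005, -0.004, 0.144]
[0.524, -0.375, 0.1, 1.39] [-1.384, 0.055, 0.312] [0.005, -0.004, 0.144]
t 21.75 pos [0.5158 0.3171 0.2585] yaw 1.5413 z [ 0.0056  0.0039 -1.    ] F [ 1.1 -0.2  0.1] w 0.852
```

play_rows(rows=[[[-0.06,0.002,0],[0,0,0.01],1],[[-0.15,0.006,0],[0,0,0.02],1],[[-0.25,0.01,0],[0,0,0.03],1],[[-0.35,0.014,0],[0,0,0.05],1],[[-0.45,0.018,0],[0,0,0.06],1],[[-0.55,0.022,0],[0,0,0.08],1],[[-0.65,0.026,0],[0,0,0.1],1],[[-0.75,0.03,0],[0,0,0.12],1],[[-0.85,0.034,0],[0,0,0.144],1],[[-0.95,0.038,0],[0,0,0.144],1]])

```text
clock: 22.75
position: [0.519, -0.1609, 0.2535]
ee_rot: [2.412, 2.012, 0.0]
force: [1.1, 0.7, 0.3]
width: 0.999
```

```bash
python3 go.py .524 -.375 .26 1.391 .524 -.375 .1 1.391
```

```text
[0.524, -0.375, 0.26, 1.391] [-0.42, 0.087, -0.013] [0.001, 0.0, -0.001]
[0.524, -0.375, 0.1, 1.391] [-0.419, 0.087, 0.307] [0.001, 0.0, -0.001]
t 22.75 pos [ 0.519  -0.1609  0.2535] yaw 1.3901 z [ 6.e-04 -2.e-04 -1.e+00] F [1.1 0.7 0.3] w 0.999
```

play_rows(rows=[[[-0.1,0.021,0],[0,0,-0.001],1],[[-0.2,0.042,0],[0,0,-0.001],1],[[-0.3,0.062,0.03],[0,0,-0.001],1],[[-0.38,0.079,0.1],[0,0,-0.001],1],[[-0.42,0.087,0.18],[0,0,-0.001],1],[[-0.42,0.087,0.26],[0,0,-0.001],1],[[-0.42,0.087,0.3],[0,0,-0.001],1],[[-0.42,0.087,0.3],[0,0,-0.001],1],[[-0.42,0.087,0.3],[0,0,-0.001],1]])

```text
clock: 23.65
position: [0.5247, -0.3735, 0.1038]
ee_rot: [2.411, 2.014, -0.0]
force: [0.2, -0.5, -0.1]
width: 0.998
```

```bash
python3 edge.py .034 .524 -.375 .092
python3 - <<'E'
from cell import eyes
from h import *
for n in ("top","side"):
    p,d=eyes.get_image(n);c=eyes.get_calibration(n);cv2.imwrite(f"pics/{n}9.png",p[:,:,::-1]);W=cloud(c,d)
    for z in (.1,.056):
        q=W[(d>0)&(abs(W[...,1]-.316)<.1)&(abs(W[...,0]-.515)<.1)&(abs(W[...,2]-z-.003)<.006)]
        print(n,z,len(q),rect(q[:,:2]))
p,d=eyes.get_image("wrist");cv2.imwrite("pics/w9.png",p[:,:,::-1])
E
python3 go.py .524 -.375 .018 1.391
```

```text
2725 tilt fit z=a x+b y+c [ 0.039 -0.004  0.012] 0.0333
rect (array([ 0.49324399, -0.37176401]), 50.17239761352539, 28.711103439331055, np.float64(1.4107480684482956))
yaw -0.1600 box centre est [ 0.5247 -0.3767] width 0.049665451876404476
t 23.70 pos [ 0.5253 -0.3739  0.1048] yaw 1.3920 z [ 0.0017 -0.0014 -1.    ] F [0.2 0.6 0.9] w 1.001
top 0.1 1114 (array([0.51276678, 0.31474539]), 111.82906341552734, 58.961097717285156, np.float64(-0.03578369714490419))
top 0.056 251 (array([0.51384045, 0.31416632]), 130.4591827392578, 64.68924713134766, np.float64(-0.02959184761046996))
side 0.1 2214 (array([0.51237091, 0.31741431]), 112.38546752929688, 61.305809020996094, np.float64(-0.02843510359099404))
side 0.056 768 (array([0.51356226, 0.31943167]), 130.18443298339844, 65.55484771728516, np.float64(-0.013644306370857465))
[0.524, -0.375, 0.018, 1.391] [-0.003, -0.003, 0.174] [0.003, 0.001, 0.001]
t 23.85 pos [ 0.5255 -0.3739  0.1052] yaw 1.3921 z [ 0.0026 -0.0018 -1.    ] F [0.8 1.7 0.2] w 0.996
```

View pics/side9.png

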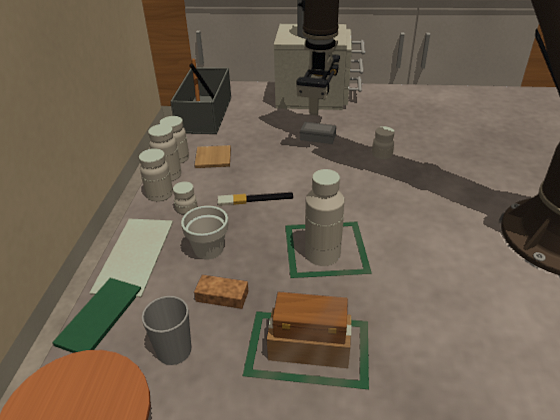

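View pics/w9.png

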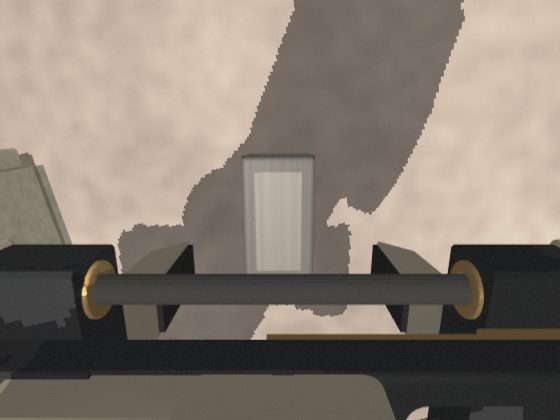

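The case is centred on the carton within about 1 mm. The wrist view shows the tin at (278,215), midway between the jaws. I'll descend on it.

play_rows(rows=[[[-0.003,-0.001,0.04],[0.002,0.001,-0.008],1],[[-0.006,-0.001,0.09],[0.002,0.001,-0.008],1],[[-0.006,-0.001,0.14],[0.002,0.001,-0.008],0.9],[[-0.006,-0.001,0.17],[0.002,0.001,-0.008],0.7],[[-0.006,-0.001,0.175],[0.002,0.001,-0.008],0.5],[[-0.006,-0.001,0.175],[0.002,0.001,-0.008],0.3],[[-0.006,-0.001,0.175],[0.002,0.001,-0.008],0.2]])

```text
clock: 24.55
position: [0.5242, -0.3769, 0.0172]
ee_rot: [-2.403, -2.024, 0.0]
force: [0.0, -0.5, 0.6]
width: 0.654
```

```bash
python3 go.py .5247 -.3765 .017 1.4
```

```text
[0.5247, -0.3765, 0.017, 1.4] [0.001, 0.001, 0.0] [-0.0, 0.0, 0.0]
t 24.55 pos [ 0.5242 -0.3769  0.0172] yaw 1.4002 z [-2.e-04 -0.e+00 -1.e+00] F [ 0.  -0.5  0.6] w 0.654
```

play_rows(rows=[[[0.001,0.001,0],[0,0,0],0.1],[[0.001,0.001,0],[0,0,0],0.05],[[0.001,0.001,0],[0,0,0],-0.3],[[0.001,0.001,0],[0,0,0],-0.3],[[0.001,0.001,0],[0,0,0],-0.3]], newtons=25)

```text
clock: 25.05
position: [0.5248, -0.3764, 0.017]
ee_rot: [-2.403, -2.024, 0.0]
force: [0.4, 0.2, 6.6]
width: 0.547
```

```bash
python3 -c "
import plan;plan.obs()"
```

```text
t 25.05 pos [ 0.5248 -0.3764  0.017 ] yaw 1.4000 z [-2.e-04  1.e-04 -1.e+00] F [0.4 0.2 6.6] w 0.547
```

play_rows(rows=[[[0,0,-0.01],[0,0,0],-0.3],[[0,0,-0.05],[0,0,0],-0.3],[[0,0,-0.13],[0,0,0],-0.3],[[0,0,-0.22],[0,0,0],-0.3],[[0,0,-0.31],[0,0,0],-0.3],[[0,0,-0.4],[0,0,0],-0.3],[[0,0,-0.48],[0,0,0],-0.3],[[0,0,-0.51],[0,0,0],-0.3]])

```text
clock: 25.85
position: [0.5253, -0.3771, 0.2757]
ee_rot: [2.4, 2.022, 0.002]
force: [-0.5, 0.2, -3.2]
width: 0.543
```

```bash
python3 go.py .5132 .316 .27 1.541
```

```text
[0.5132, 0.316, 0.27, 1.541] [1.362, -0.26, 0.009] [0.003, 0.001, -0.135]
t 25.85 pos [ 0.5253 -0.3771  0.2757] yaw 1.3998 z [ 0.003  -0.0018 -1.    ] F [-0.5  0.2 -3.2] w 0.543
```

play_rows(rows=[[[0.03,-0.006,0],[0,0,-0.005],-0.3],[[0.1,-0.019,0],[0,0,-0.015],-0.3],[[0.18,-0.034,0],[0,0,-0.03],-0.3],[[0.27,-0.052,0],[0,0,-0.045],-0.3],[[0.36,-0.069,0],[0,0,-0.06],-0.3],[[0.45,-0.086,0],[0,0,-0.075],-0.3],[[0.54,-0.103,0],[0,0,-0.09],-0.3],[[0.63,-0.12,0],[0,0,-0.105],-0.3],[[0.72,-0.137,0],[0,0,-0.12],-0.3],[[0.81,-0.155,0],[0,0,-0.135],-0.3]])

```text
clock: 26.85
position: [0.5149, 0.0387, 0.27]
ee_rot: [-2.249, -2.188, 0.004]
force: [0.6, 0.0, -2.1]
width: 0.544
```

```bash
python3 go.py .5132 .316 .27 1.541
```

```text
[0.5132, 0.316, 0.27, 1.541] [0.554, -0.019, 0.001] [-0.004, -0.001, 0.002]
t 26.85 pos [0.5149 0.0387 0.27  ] yaw 1.5433 z [-0.0044  0.001  -1.    ] F [ 0.6  0.  -2.1] w 0.544
```

play_rows(rows=[[[0.09,-0.003,0],[0,0,0.001],-0.3],[[0.18,-0.006,0],[0,0,0.002],-0.3],[[0.27,-0.009,0],[0,0,0.002],-0.3],[[0.36,-0.012,0.01],[0,0,0.002],-0.3],[[0.44,-0.015,0.03],[0,0,0.002],-0.3],[[0.51,-0.018,0.07],[0,0,0.002],-0.3],[[0.545,-0.019,0.12],[0,0,0.002],-0.3],[[0.556,-0.019,0.17],[0,0,0.002],-0.3],[[0.556,-0.019,0.2],[0,0,0.002],-0.3],[[0.556,-0.019,0.2],[0,0,0.002],-0.3]])

```text
clock: 27.85
position: [0.512, 0.3137, 0.1679]
ee_rot: [-2.252, -2.186, 0.012]
force: [-0.8, -0.1, -2.1]
width: 0.546
```

play_rows(rows=[[[0,0,0],[0,0,0],-0.3],[[0,0,0],[0,0,0],-0.3]])

```text
clock: 28.05
position: [0.5155, 0.3145, 0.1724]
ee_rot: [-2.255, -2.185, -0.001]
force: [0.3, 0.7, -1.9]
width: 0.543
```

```bash
python3 go.py .5132 .316 .15 1.541; python3 edge.py .186 .513 .316 .092;  python3 - <<'E'
from cell import eyes
from h import *
import plan
p,d=eyes.get_image("wrist");c=eyes.get_calibration("wrist");cv2.imwrite("pics/w10.png",p[:,:,::-1]);W=cloud(c,d)
for z,L in ((.1,.112),(.056,.13)):
    q=W[(d>0)&(abs(W[...,2]-z)<.005)&(abs(W[...,1]-.316)<.06)&(W[...,0]>.42)&(W[...,0]<.6)]
    r=rect(q[:,:2]); a=r[3]-np.pi/2 if r[3]>.7 else r[3]; u=np.array([np.cos(a),np.sin(a)]); print(z,len(q),r,"centre",r[0]+u*(L/2-min(r[1],r[2])/2000))
plan.obs()
E
```

```text
[0.5132, 0.316, 0.15, 1.541] [0.003, -0.005, 0.045] [-0.001, -0.002, -0.002]
t 28.05 pos [0.5155 0.3145 0.1724] yaw 1.5393 z [-0.0011  0.0017 -1.    ] F [ 0.3  0.7 -1.9] w 0.543
6897 tilt fit z=a x+b y+c [0.084 0.003 0.147] 0.1878
rect (array([0.48084512, 0.31554828]), 50.49114227294922, 25.2432861328125, np.float64(1.5486528081211604))
yaw -0.0221 box centre est [0.5146 0.3147] width 0.04944930182791796
t 28.10 pos [0.5157 0.3145 0.1726] yaw 1.5391 z [-8.e-04  2.e-03 -1.e+00] F [ 0.9 -0.9 -2.1] w 0.541
0.1 2597 (array([0.46681128, 0.3177131 ]), 58.08229446411133, 19.98958969116211, np.float64(1.5327237758511238)) centre [0.51278315 0.31596199]
0.056 901 (array([0.45300082, 0.31795078]), 63.27780532836914, 9.000651359558105, np.float64(1.5244025958671168)) centre [0.5134354  0.31514498]
t 28.15 pos [0.5158 0.3145 0.1727] yaw 1.5391 z [-6.0e-04  2.1e-03 -1.0e+00] F [-0.6  0.1 -2.8] w 0.543
```

View pics/w10.png

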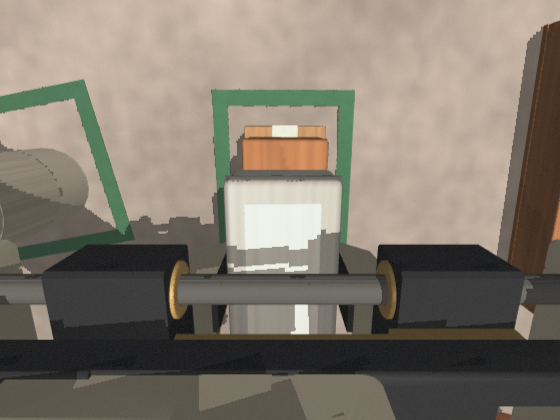

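Run:
```python
from cell import eyes
from h import *
p,d=eyes.get_image("wrist");c=eyes.get_calibration("wrist");W=cloud(c,d)
m=(d>0)&(abs(W[...,2]-.187)<.012)&(abs(W[...,1]-.3147)<.03)&(W[...,0]>.45)&(W[...,0]<.50)
q=W[m]
for a in np.arange(.466,.5,.003):
    s=q[(abs(q[:,0]-a)<.0015)]; 
    if len(s): print("%.3f"%a,len(s),np.percentile(s[:,2],[10,50,90]).round(4))
p,d=eyes.get_image("side");cv2.imwrite("pics/s10.png",cv2.resize(p[220:400,220:400,::-1],None,fx=3,fy=3))
```

```text
0.469 908 [0.1793 0.1852 0.1874]
0.472 895 [0.1868 0.1878 0.1887]
0.475 847 [0.1872 0.188  0.1888]
0.478 836 [0.1872 0.1881 0.1889]
0.481 822 [0.1873 0.1883 0.1891]
0.484 804 [0.1873 0.1882 0.1891]
0.487 780 [0.1873 0.1882 0.1891]
0.490 786 [0.1873 0.1882 0.1891]
0.493 749 [0.1874 0.1883 0.1891]
0.496 759 [0.1873 0.1883 0.189 ]
0.499 610 [0.1874 0.1882 0.189 ]
```

View pics/s10.png

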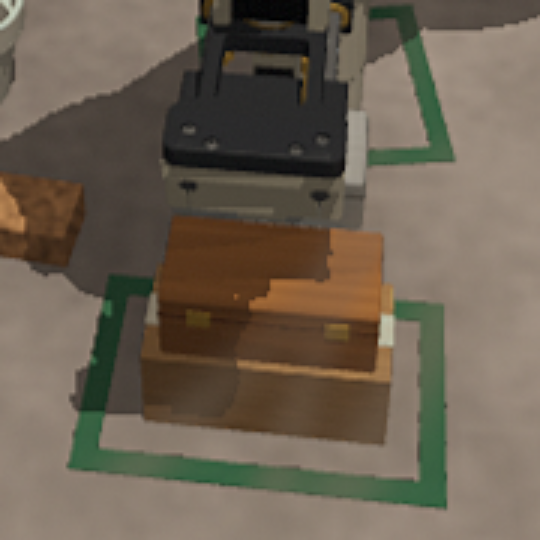

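The tin hangs level and the case and carton sit square. I'll correct 1.8 mm in x and 1.4 mm in y, then lower.

play_rows(rows=[[[0.002,-0.003,0.02],[0,-0.001,0.001],-0.3],[[0.003,-0.004,0.05],[0,-0.002,0.001],-0.3],[[0.003,-0.004,0.08],[0,-0.002,0.001],-0.3],[[0.003,-0.004,0.096],[0,-0.002,0.001],-0.3],[[0.003,-0.004,0.1],[0,-0.002,0.001],-0.3],[[0.003,-0.004,0.1],[0,-0.002,0.001],-0.3],[[0.003,-0.004,0.1],[0,-0.002,0.001],-0.3]])

```text
clock: 28.95
position: [0.5137, 0.3162, 0.1222]
ee_rot: [-2.257, -2.185, 0.002]
force: [0.8, 0.1, -1.8]
width: 0.542
```

```bash
python3 go.py .5137 .316 .118 1.538; python3 edge.py .137 .513 .316 .092;  python3 - <<'E'
from cell import eyes
from h import *
import plan
p,d=eyes.get_image("wrist");c=eyes.get_calibration("wrist");W=cloud(c,d)
for z,L in ((.1,.112),(.056,.13)):
    q=W[(d>0)&(abs(W[...,2]-z)<.005)&(abs(W[...,1]-.316)<.06)&(W[...,0]>.42)&(W[...,0]<.6)]
    r=rect(q[:,:2]); a=r[3]-np.pi/2 if r[3]>.7 else r[3]; u=np.array([np.cos(a),np.sin(a)]); print(z,len(q),r,"centre",r[0]+u*(L/2-min(r[1],r[2])/2000))
plan.obs()
E
```

```text
[0.5137, 0.316, 0.118, 1.538] [-0.0, -0.0, 0.008] [-0.001, 0.0, 0.0]
t 28.95 pos [0.5137 0.3162 0.1222] yaw 1.5382 z [-1.2e-03 -4.0e-04 -1.0e+00] F [ 0.8  0.1 -1.8] w 0.542
7274 tilt fit z=a x+b y+c [ 0.054 -0.001  0.112] 0.1377
rect (array([0.48005841, 0.31715173]), 50.17412567138672, 26.88245964050293, np.float64(1.5458109489219367))
yaw -0.0250 box centre est [0.5129 0.3163] width 0.04938678405825103
t 29.00 pos [0.5138 0.3162 0.1223] yaw 1.5382 z [-1.e-03 -3.e-04 -1.e+00] F [ 0.4 -0.2 -1.8] w 0.543
0.1 2504 (array([0.46379337, 0.31776181]), 58.20133590698242, 14.737889289855957, np.float64(1.5411478870112625)) centre [0.51240305 0.31632019]
0.056 1402 (array([0.45315775, 0.3181051 ]), 64.09697723388672, 10.049322128295898, np.float64(1.5371062737409582)) centre [0.51309905 0.31608491]
t 29.05 pos [0.5138 0.3162 0.1223] yaw 1.5382 z [-1.e-03 -2.e-04 -1.e+00] F [ 0.1  0.7 -1.5] w 0.545
```

Aligned within 0.5 mm. I'll creep down.

play_rows(rows=[[[0,0,0.003],[0,0,0],-0.3],[[0,0,0.006],[0,0,0],-0.3],[[0,0,0.008],[0,0,0],-0.3],[[0,0,0.008],[0,0,0],-0.3]])

```text
clock: 29.45
position: [0.5132, 0.3159, 0.1175]
ee_rot: [-2.257, -2.185, 0.004]
force: [-0.6, 0.1, -3.0]
width: 0.543
```

play_rows(rows=[[[0,0,0.001],[0,0,0],-0.3],[[0,0,0.002],[0,0,0],-0.3],[[0,0,0.002],[0,0,0],-0.3]])

```text
clock: 29.75
position: [0.5133, 0.316, 0.117]
ee_rot: [-2.257, -2.185, 0.003]
force: [-1.7, -0.7, 3.1]
width: 0.546
```

Contact at +3 N. I'll release and withdraw.

play_rows(rows=[[[0,0,0],[0,0,0],-0.3],[[0,0,0],[0,0,0],0.12],[[0,0,0],[0,0,0],0.2],[[0,0,0],[0,0,0],0.4],[[0,0,0],[0,0,0],0.5],[[0,0,-0.03],[0,0,0],0.6],[[0,0,-0.1],[0,0,0],0.6],[[0,0,-0.18],[0,0,0],0.6],[[0,0,-0.26],[0,0,0],0.6],[[0,0,-0.3],[0,0,0],0.6]])

```text
clock: 30.75
position: [0.5147, 0.3168, 0.2705]
ee_rot: [-2.257, -2.185, -0.004]
force: [1.0, 0.4, -0.3]
width: 0.803
```

play_rows(rows=[[[-0.08,-0.08,0],[0,0,0],0.6],[[-0.16,-0.16,0],[0,0,0],0.6],[[-0.24,-0.24,0],[0,0,0],0.6],[[-0.34,-0.28,0],[0,0,0],0.6],[[-0.44,-0.28,0],[0,0,0],0.6],[[-0.54,-0.28,0],[0,0,0],0.6],[[-0.64,-0.28,0],[0,0,0],0.6],[[-0.72,-0.28,0],[0,0,0],0.6],[[-0.76,-0.28,0],[0,0,0],0.6],[[-0.76,-0.28,0],[0,0,0],0.6]])

```text
clock: 31.75
position: [0.3609, -0.0629, 0.2676]
ee_rot: [2.264, 2.178, -0.002]
force: [-0.1, 0.7, 0.1]
width: 0.801
```

Run:
```python
from cell import eyes
from h import *
import plan
plan.obs()
o=[np.load("top0.npz"),np.load("side0.npz")]
for n in ("top","side"):
    p,d=eyes.get_image(n);c=eyes.get_calibration(n);cv2.imwrite(f"pics/{n}11.png",p[:,:,::-1]);W=cloud(c,d)
    for z in (.134,.1,.056):
        q=W[(d>0)&(abs(W[...,1]-.316)<.1)&(abs(W[...,0]-.515)<.1)&(abs(W[...,2]-z-.002)<.005)]
        if len(q)>5: print(n,z,len(q),rect(q[:,:2]),q[:,2].mean())
    for nm,x,y,h in (("bottle",.498,.086,.19),("pot",.733,.091,.08),("can",.738,.34,.095),("jar_a",.355,-.302,.07),("jar_b",.812,-.04,.06),("sand",.679,.215,.028),("tile",.794,-.255,.012),("brush",.659,-.085,.01)):
        q=W[(d>0)&(abs(W[...,0]-x)<.1)&(abs(W[...,1]-y)<.06)&(abs(W[...,2]-h-.001)<.006)]
        if len(q)>5: r=rect(q[:,:2]); print("  ",nm,r[0].round(3),round(r[1]),round(r[2]),round(r[3],3))
```

```text
t 31.75 pos [ 0.3609 -0.0629  0.2676] yaw 1.5319 z [-0.001  -0.0012 -1.    ] F [-0.1  0.7  0.1] w 0.801
top 0.134 831 (array([0.51268256, 0.31442093]), 91.99788665771484, 50.90264892578125, np.float64(-0.03586186092289801)) 0.13424320781097915
top 0.1 275 (array([0.51264722, 0.31464572]), 111.76985168457031, 58.10423278808594, np.float64(-0.03843021347817043)) 0.10029498877776254
top 0.056 230 (array([0.51397986, 0.3147215 ]), 130.4049072265625, 64.26762390136719, np.float64(-0.03308884443785301)) 0.05694932224682411
   bottle [0.498 0.087] 49 48 -1.092
   pot [0.732 0.093] 91 89 0.038
   can [0.737 0.339] 71 70 1.427
   jar_a [ 0.355 -0.303] 47 46 0.377
   jar_b [ 0.838 -0.053] 100 52 -0.582
   sand [0.68  0.215] 91 46 -0.122
   tile [ 0.822 -0.25 ] 146 91 0.167
   brush [ 0.659 -0.087] 173 112 0.008
side 0.134 1607 (array([0.51209576, 0.31704059]), 91.9564208984375, 53.23195266723633, np.float64(-0.040808283173556684)) 0.13540403520369426
side 0.1 729 (array([0.51225464, 0.31832224]), 112.05656433105469, 59.51133728027344, np.float64(-0.03332373524599799)) 0.10132508931804439
side 0.056 689 (array([0.51358502, 0.3186608 ]), 130.11770629882812, 67.29548645019531, np.float64(-0.017861022482834426)) 0.05768028854922284
   bottle [0.497 0.089] 51 48 -1.549
   pot [0.731 0.094] 92 91 -0.566
   can [0.737 0.341] 71 71 -0.421
   jar_a [ 0.354 -0.299] 48 48 0.622
   jar_b [ 0.846 -0.057] 121 56 -0.562
   sand [0.679 0.218] 91 48 -0.12
   tile [ 0.813 -0.249] 130 96 0.14
   brush [ 0.66  -0.089] 177 106 0.039
```

View pics/side11.png

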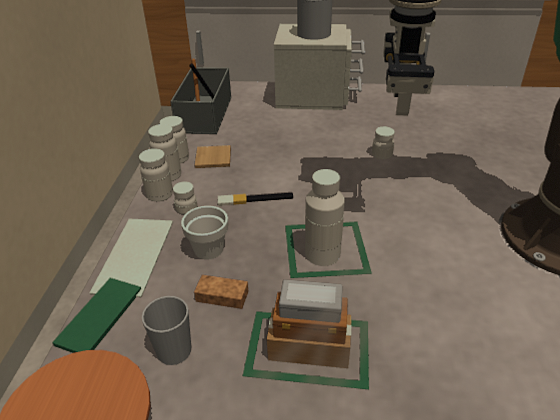

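View pics/top11.png

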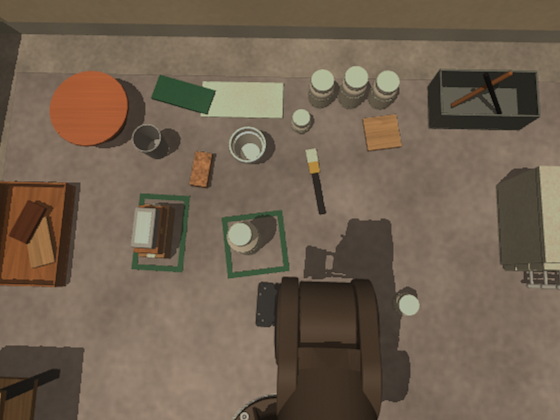

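The stack stands square and the bottle is upright in the square. The bystanders are where they were, and the arm is clear. I'm handing in.

```bash
python3 -c "
from cell import arm
print(arm.sign_off()); print(arm.observe()['clock'])"
```

```text
the job is handed in; nothing more can be done
None
the job is handed in; nothing more can be done
```

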